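Hang the washed dough cutters to dry and start the blower

TASK

Hang every washed dough cutter that stands on the bench to dry: take an S-hook off the rail by its black grip, pass its lower end through the hole in the cutter's handle, and hang the hook with the cutter on it back on the rail, each cutter on a hook of its own, without the gripper touching the clean cutters. Once all are hanging, press the blower's green start button fully down and let it spring back. Leave spare hooks hanging on the rail and the other things on the bench where they are.

Things in the scene. Friction and masses are not known exactly. Their poses are not given: they have to be found in the camera images.
- bowl: bystander, leave it where it is: steel mixing bowl, 124 mm across, 55 mm high; origin at the centre of its underside (tools: under the middle of the length)
- shaker: bystander, leave it where it is: white flour shaker jar, 60 mm across, 110 mm high; origin at the centre of its underside (tools: under the middle of the length)
- brush: bystander, leave it where it is: hand brush lying flat; origin at the centre of its underside (tools: under the middle of the length)
- oil: bystander, leave it where it is: amber oil bottle, 64 mm across, 190 mm high; origin at the centre of its underside (tools: under the middle of the length)
- cup: bystander, leave it where it is: clear plastic cup, 72 mm across, 75 mm high; origin at the centre of its underside (tools: under the middle of the length)
- spoon: bystander, leave it where it is: steel spoon lying flat; origin at the centre of its underside (tools: under the middle of the length)
- rail_mid (a point): drying rail: a fixed level steel bar, 12 mm thick and 390 mm long, on a post at each end over a grey drip tray 90 mm deep and 12 mm high. The point is the middle of the bar's axis, 245 mm above the bench; its y axis runs along the bar, its x axis points level away from the robot, z up. Four S-hooks hang on it, about 90 mm apart.
- hook1_grip (a point): centre of the upright black grip (14 x 14, 44 mm high) on top of an S-hook of 6 mm steel wire, 80 g, hung on the rail; z up, wire in the x-z plane. Bar axis 34 mm below the point when hung. Wire axis: peak over the bar 24 mm below; open end at x=+22 down to 48 below; shank at x=-22 down to 79 below. To free the bar: raise the hook 34 mm, then move it to its -x; reverse to hang it
- hook1_seat (a point): lowest point (wire axis) of the same S-hook's lower bend, 132 mm under the grip's centre, same axes. From the shank's end (x=-22, 53 mm above this point) the wire slants to x=+20, 22 above, then bends round and under to a nearly level run through this point (2 mm higher at x=+-10) that ends in a raised tip at x=-24, 8 mm above: the tip points to -x, towards the robot at the start
- hook2_grip (a point): centre of the black grip of another S-hook on the rail, the same as hook1 in shape, sizes and axes
- hook2_seat (a point): lowest point of that hook's lower bend, as for hook1
- hook3_grip (a point): centre of the black grip of another S-hook on the rail, the same as hook1 in shape, sizes and axes
- hook3_seat (a point): lowest point of that hook's lower bend, as for hook1
- hook4_grip (a point): centre of the black grip of another S-hook on the rail, the same as hook1 in shape, sizes and axes
- hook4_seat (a point): lowest point of that hook's lower bend, as for hook1
- cutter1_hole (a point): dough cutter, red handle, 0.2-0.3 kg, upright on the bench (may be absent): open steel blade frame 56 (x) x 64 (y) x 36 mm high; over its middle a flat handle plate 4 (x) x 50 (y) mm, top edge 118 mm up. The point: centre of the hole in the plate, 24 wide, 20 high, 100 mm above the underside; x through the hole, z up. Same from both sides. Hung, it is 105 mm below the bar axis
- cutter2_hole (a point): dough cutter, green handle, 0.2-0.3 kg, upright on the bench (may be absent): open steel blade frame 56 (x) x 64 (y) x 36 mm high; over its middle a flat handle plate 4 (x) x 50 (y) mm, top edge 118 mm up. The point: centre of the hole in the plate, 24 wide, 20 high, 100 mm above the underside; x through the hole, z up. Same from both sides. Hung, it is 105 mm below the bar axis
- cutter3_hole (a point): dough cutter, yellow handle, 0.2-0.3 kg, upright on the bench (may be absent): open steel blade frame 56 (x) x 64 (y) x 36 mm high; over its middle a flat handle plate 4 (x) x 50 (y) mm, top edge 118 mm up. The point: centre of the hole in the plate, 24 wide, 20 high, 100 mm above the underside; x through the hole, z up. Same from both sides. Hung, it is 105 mm below the bar axis
- cutter4_hole (a point): dough cutter, blue handle, 0.2-0.3 kg, upright on the bench (may be absent): open steel blade frame 56 (x) x 64 (y) x 36 mm high; over its middle a flat handle plate 4 (x) x 50 (y) mm, top edge 118 mm up. The point: centre of the hole in the plate, 24 wide, 20 high, 100 mm above the underside; x through the hole, z up. Same from both sides. Hung, it is 105 mm below the bar axis
- start (a joint): green start button of the drying blower, on a fixed grey box: 0 = up, 0.006 m = fully down; springs back when let go; fully down takes 5 N
- start_top (a point): centre of the top face of the start button, 32 mm across, pressed straight down; the fixed box round it is 64 x 64 mm
Mind the look-alikes: they are no part of the job. What is shaped like the part that bears cutter1_hole but orange is not meant.

How it is judged:
On the way, in this order (a step that is already met when the one before it is completed fails the run):
1. every cutter hangs by its hole from a hook on the rail, each on its own hook, and the hooks are let go (z of cutter1_hole in the frame of rail_mid between -0.118 and -0.09 m and x of cutter1_hole in the frame of rail_mid between -0.025 and 0.025 m and y of cutter1_hole in the frame of rail_mid between -0.185 and 0.185 m and z of cutter2_hole in the frame of rail_mid between -0.118 and -0.09 m and x of cutter2_hole in the frame of rail_mid between -0.025 and 0.025 m and y of cutter2_hole in the frame of rail_mid between -0.185 and 0.185 m and z of cutter3_hole in the frame of rail_mid between -0.118 and -0.09 m and x of cutter3_hole in the frame of rail_mid between -0.025 and 0.025 m and y of cutter3_hole in the frame of rail_mid between -0.185 and 0.185 m and z of cutter4_hole in the frame of rail_mid between -0.118 and -0.09 m and x of cutter4_hole in the frame of rail_mid between -0.025 and 0.025 m and y of cutter4_hole in the frame of rail_mid between -0.185 and 0.185 m and horizontal distance between cutter1_hole and cutter2_hole above 0.06 m and horizontal distance between each of cutter1_hole, cutter2_hole and cutter3_hole above 0.06 m and horizontal distance between each of cutter1_hole, cutter2_hole, cutter3_hole and cutter4_hole above 0.06 m and z of hook1_grip in the frame of rail_mid between 0.022 and 0.046 m and x of hook1_grip in the frame of rail_mid between -0.025 and 0.025 m and z of hook2_grip in the frame of rail_mid between 0.022 and 0.046 m and x of hook2_grip in the frame of rail_mid between -0.025 and 0.025 m and z of hook3_grip in the frame of rail_mid between 0.022 and 0.046 m and x of hook3_grip in the frame of rail_mid between -0.025 and 0.025 m and z of hook4_grip in the frame of rail_mid between 0.022 and 0.046 m and x of hook4_grip in the frame of rail_mid between -0.025 and 0.025 m and contact force between the fingers and hook1 below 0.2 N and contact force between the fingers and hook2 below 0.2 N and contact force between the fingers and hook3 below 0.2 N and contact force between the fingers and hook4 below 0.2 N), for 0.3 s.
2. the start button is pressed fully down (value of joint start above 0.005 m), for 0.05 s.
At the end, for the whole second after the job is handed in: Each cutter hangs: hole 90-118 mm below the bar axis, within 25 mm sideways, between the posts, holes over 60 mm apart, slower than 0.08 m/s. Hooks hang on the bar (grip centre 22-46 mm above its axis, within 25 mm sideways), let go. Button up (all of step 1 and linear speed of each of cutter1, cutter2, cutter3, cutter4 below 0.08 m/s and value of joint start below 0.0015 m); the robot touches nothing.
It fails at once if the gripper touches a cutter (more than 1 N) (contact force between the fingers and cutter1 above 1 N or contact force between the fingers and cutter2 above 1 N or contact force between the fingers and cutter3 above 1 N or contact force between the fingers and cutter4 above 1 N).
It fails at once if the button is pressed while a cutter still stands on the bench (value of joint start above 0.003 m and height (world z) of any of cutter1_hole, cutter2_hole, cutter3_hole, cutter4_hole below 0.112 m).
It fails at once if a bystander is moved more than 30 mm (distance of any of bowl, shaker, brush, oil, cup, spoon from where it was at the start of the episode above 0.03 m).
Of cutter1, cutter2, cutter3, cutter4 only 3 to 4 are there at a start; the rules pass over those that are not, and their reading is None.
At some moment in a run one of cutter1, cutter2, cutter3, cutter4 may be knocked a few centimetres aside while the robot is not near it.
It also fails if it takes over 210 s, if anything falls off the work surface, if the arm or the gripper's body presses on something with over 40 N, if the wrist force passes 120 N, or if a joint passes its speed limit or range.

ROBOT

A 7-joint arm with a two-finger parallel gripper is mounted at the origin on the work surface. World frame = base frame: x ahead of the robot, y to its left, z up, the work surface at z = 0. Lengths are in m, angles in rad, forces in N, time in s.
With the tool pointing down it reaches from about 0.4 to 0.85 m from the base axis. Payload 6.9 kg.
Tool frame: the origin (TCP) lies at the very end of the fingers, on their centre line; the grasp point (between the pads) lies 19 mm behind it; x points along the fingers, y is the direction in which the jaws open and shut, and the axes are right-handed (so a half turn about x gives the same grasp; the last joint's range is limited). The gripper opens to 85 mm and grips with 20 to 120 N. Pads are 22 mm wide; open, the fingers measure 114 mm over their backs; the gripper's body (76 mm by 85 mm) begins 54 mm behind the grasp point. The pads swing forward as they close: fully open they stand 13 mm farther back than shut.
Start: joints at [1.282, 0.507, -0.238, 1.5, 0.126, 1.149, -0.155], TCP at [0.24, -0.577, 0.231] pointing down, gripper open.
Joint ranges: [-3.08, 3.08], [-0.24, 2.05], [-1.43, 1.35], [0, 2.5], [-1.52, 4.66], [0.17, 1.96], [-2.89, 2.89]. Speed limits (rad/s): [2.39, 2.39, 3.14, 3.14, 3.14, 3.14, 3.14].

INTERFACE

Orientations are given as [roll, pitch, yaw] about the fixed x, y, z axes, in that order (R = Rz(yaw) Ry(pitch) Rx(roll)).
In Python, from workcell import robot gives the robot as it stands.
- The arm moves only by the shell command python3 -m crank 'ROWS' [FORCE]. ROWS is JSON, a list of rows, each a list of 7 numbers: the finger opening in cm, from 0 to 8.54, then the shift along the tool's x, y, z in cm, then the turn, a rotation vector about the tool's x, y, z in rad. In form: [[hand, dx, dy, dz, wx, wy, wz], ...]. A call has 1 to 12 rows; each row shifts and turns the commanded pose from where the row before left it, along the tool's axes as they then stand; what a row does not reach is not made up. A row lasts 1/12 s, in which the tool goes at most 41.7 mm and 7.16 degrees, less where a joint would pass 70% of its speed; a pose out of reach is approached as far as the arm can. A call with a gripper value outside its range is refused whole. The fingers move at their own pace and stop on an object; FORCE is the grip in N (left out, the last holds). Time passes only in rows, so rows that do not move let the fingers close. It gives the time, the measured TCP pose, the force and the opening at its end, in the units of the state.
- robot.get_obs(): the state, without advancing time (a new reading comes with each control period).
- robot.capture(name): name is "side" or "top"; returns a dict with "color" (480x640x3 uint8, red, green, blue), "z_map" (480x640 float32, m along the optical axis (not along the pixel's ray), 0 where there is no reading), "intrinsics" (3x3 intrinsics, pixels), "rvec" (rotation vector, rad) and "tvec" (3), from world to camera coordinates, as OpenCV has them. Camera axes: x right, y down, z forward; pixel columns grow to the right and rows downward; lengths in m; the calibration is good to about 2 mm. A picture is of the moment at which its call begins.
- robot.finish_job(): hands the job in, once; it reports no verdict.
The state is a dict: "clock": time; "joint_positions": joint angles; "joint_vel": joint speeds; "effort": joint torques, N m; "position": TCP position; "tool_rot": TCP orientation; "ft_force": force on the tool from outside, world axes, zero at the start; "torque": the same for the moment, N m; "finger_gap": opening from 0.0 (shut) to 1.0 (fully open).
Only numpy, scipy, OpenCV 4.12 (cv2) and the standard library are available. Lean on these libraries where they do the work, as an engineer would, in place of code of your own. Each camera call takes 0.05 s, during which the arm holds its last target.

## Working session

There is one attempt and no reset: what is moved stays moved. The work goes in short steps, Python scripts to look and compute and a shell command to move; the robot and the scene stay as the last step left them, time stands still between calls to the robot, and variables do not carry over. Pictures are saved under pics/ and viewed, and the job is handed in when it is done.

```bash
ls; mkdir -p pics; cat > h.py <<'E'
import numpy as np, cv2
from workcell import robot
def cap(n,f=None):
    d=robot.capture(n)
    if f: cv2.imwrite('pics/'+f,d['color'][:,:,::-1])
    np.savez('last_'+n+'.npz',**d)
    return d
def load(n): return dict(np.load('last_'+n+'.npz'))
def pw(d,u,v,z=None):
    K=d['intrinsics'];R,_=cv2.Rodrigues(d['rvec']);t=np.ravel(d['tvec'])
    if z is None: z=float(d['z_map'][int(v),int(u)])
    c=np.linalg.inv(K)@np.array([u,v,1.])*z
    return R.T@(c-t)
def ray(d,u,v,axis,val):
    K=d['intrinsics'];R,_=cv2.Rodrigues(d['rvec']);t=np.ravel(d['tvec'])
    o=-R.T@t; r=R.T@(np.linalg.inv(K)@np.array([u,v,1.]))
    return o+r*(val-o[axis])/r[axis]
def cloud(d):
    K=d['intrinsics'];R,_=cv2.Rodrigues(d['rvec']);t=np.ravel(d['tvec'])
    v,u=np.mgrid[:480,:640]; z=d['z_map']
    c=np.stack([u,v,np.ones_like(u)],-1)@np.linalg.inv(K).T*z[...,None]
    return (c-t)@R
def crop(d,x0,y0,w,h,f,s=4):
    cv2.imwrite('pics/'+f,cv2.resize(d['color'][y0:y0+h,x0:x0+w,::-1],None,fx=s,fy=s,interpolation=cv2.INTER_CUBIC))
E
python3 - <<'E'
from h import *
np.set_printoptions(precision=4,suppress=True)
print(robot.get_obs())
for n in('side','top'):
    d=cap(n,n+'0.png'); R,_=cv2.Rodrigues(d['rvec']); print(n,d['intrinsics'],-R.T@np.ravel(d['tvec']),R)
E
```

```text
pics
{'clock': 0.0, 'joint_positions': array([ 1.2815,  0.5083, -0.2375,  1.5011,  0.1257,  1.1489, -0.1548]), 'joint_vel': array([-0.0015,  0.0014,  0.0012, -0.0005,  0.0019,  0.0003, -0.0004]), 'effort': array([  0.0011, -62.0592,  -2.1868, -24.9648,   0.0125,   0.012 ,
         0.    ]), 'position': array([ 0.2401, -0.5765,  0.2304]), 'tool_rot': array([-1.5603,  1.569 ,  1.9761]), 'ft_force': array([ 0.2508, -0.1914, -0.3468]), 'torque': array([-0.0183, -0.0284, -0.0134]), 'finger_gap': 1.002656588971925}
side [[589.4382   0.     325.5686]
 [  0.     589.4382 243.6792]
 [  0.       0.       1.    ]] [ 0.4092 -0.8713  1.3183] [[ 0.988  -0.1545  0.0025]
 [-0.1173 -0.7606 -0.6386]
 [ 0.1006  0.6306 -0.7696]]
top [[493.3368   0.     329.9694]
 [  0.     493.3368 241.6884]
 [  0.       0.       1.    ]] [0.3419 0.0602 1.664 ] [[-0.029  -0.9995 -0.0092]
 [-0.9857  0.0301 -0.166 ]
 [ 0.1662  0.0042 -0.9861]]
```

View pics/side0.png

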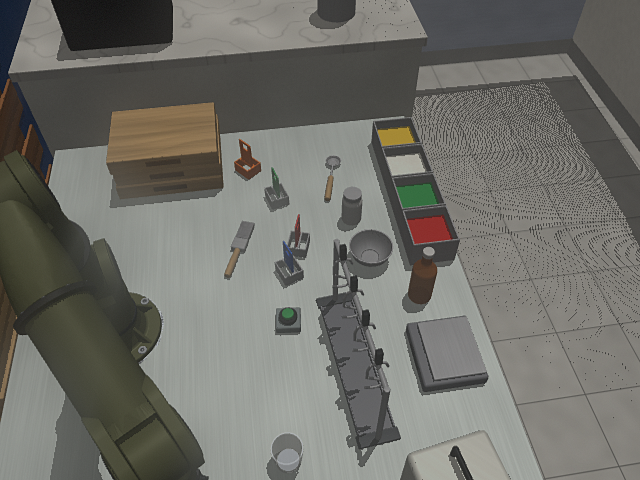

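View pics/top0.png

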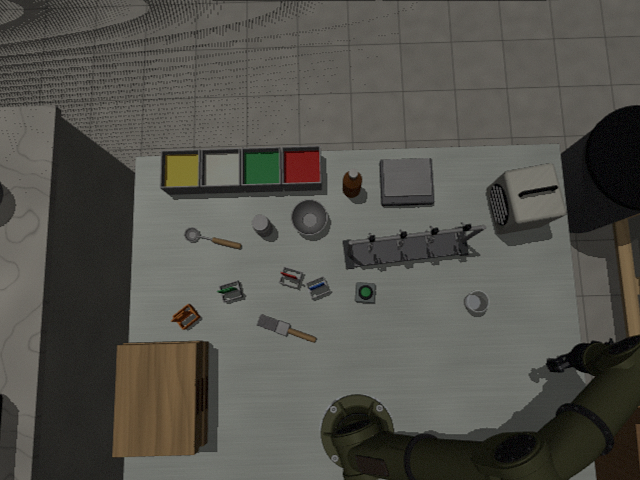

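```bash
python3 - <<'E'
from h import *
d=load('top'); crop(d,210,255,130,55,'t1.png',6); crop(d,335,215,160,60,'t2.png',5)
d=load('side'); crop(d,255,160,80,130,'s1.png',5); crop(d,305,230,110,220,'s2.png',3)
E
```

```text
(no output)
```

View pics/t1.png

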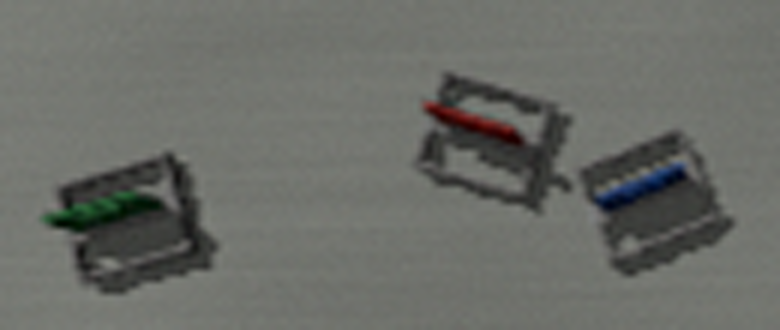

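View pics/t2.png

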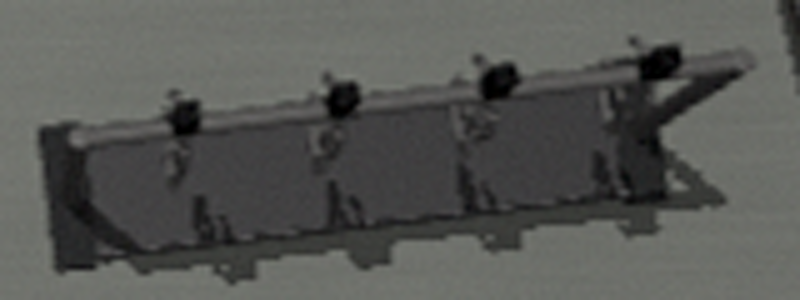

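View pics/s1.png

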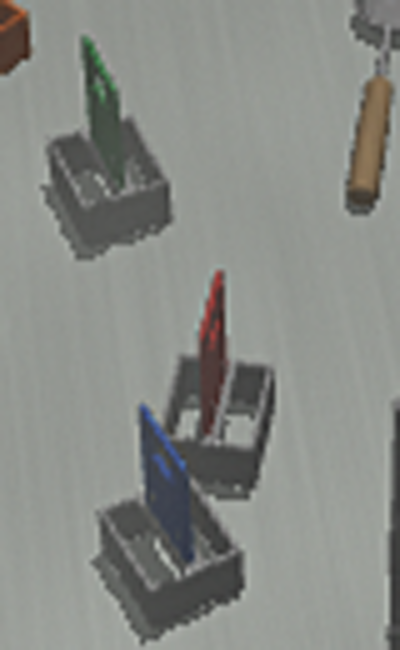

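View pics/s2.png

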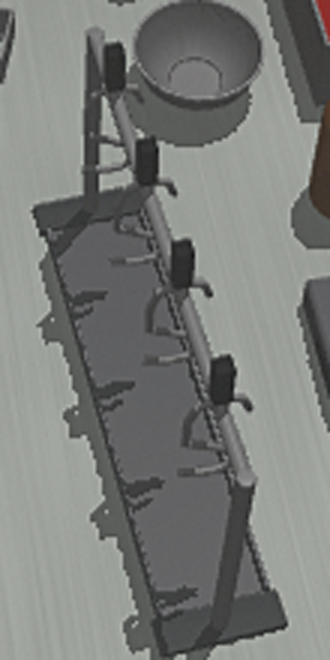

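```bash
cat >> h.py <<'E'
def cutter(d,col):
    P=cloud(d); hsv=cv2.cvtColor(d['color'],cv2.COLOR_RGB2HSV).astype(int); H=hsv[...,0]
    rng={'red':(H<5)|(H>172),'green':(H>45)&(H<80),'blue':(H>105)&(H<130),'orange':(H>=6)&(H<16)}[col]
    m=rng&(hsv[...,1]>80)&(d['z_map']>0)&(P[...,2]>.045)&(P[...,2]<.13)&(P[...,0]>.15)&(P[...,0]<.7)&(P[...,1]>-.2)&(P[...,1]<.75)
    return P[m]
def fitc(Q):
    t=Q[Q[:,2]>np.percentile(Q[:,2],98)-.02]
    c=Q[:,:2]; mn=c.mean(0); w,V=np.linalg.eigh(np.cov((c-mn).T)); a=V[:,1]
    s=(c-mn)@a; lo,hi=np.percentile(s,[1,99]); mid=mn+a*(lo+hi)/2
    return mid, np.degrees(np.arctan2(a[1],a[0])), hi-lo, np.sqrt(w), Q[:,2].max(),len(Q)
E
python3 - <<'E'
from h import *
np.set_printoptions(precision=4,suppress=True)
for n in('top','side'):
    d=load(n)
    for c in('red','green','blue'):
        Q=cutter(d,c); print(n,c,*(fitc(Q) if len(Q)>10 else ['none',len(Q)]))
    P=cloud(d); g=d['color'].max(2)
    # grips dark, z>0.25
    m=(P[...,2]>.257)&(P[...,2]<.32)&(g<60)&(P[...,1]>-.5)&(P[...,1]<.2)&(P[...,0]>.4)&(P[...,0]<.9)
    k,l,st,ce=cv2.connectedComponentsWithStats(m.astype('uint8'))
    for i in range(1,k):
        if st[i,4]>8:
            q=P[l==i]; print('grip',ce[i],st[i,4],np.median(q,0),q.min(0),q.max(0))
d=load('top'); print('rail ends ray z=.251',ray(d,335+80/5,215+138/5,2,.25),ray(d,335+748/5,215+57/5,2,.25))
d=load('side'); print('rail ends',ray(d,305+95/3,230+33/3,2,.25),ray(d,305+245/3,230+478/3,2,.25))
d=load('top');print('button',pw(d,366,292)); d=load('side'); print(pw(d,288,314))
E
```

```text
top red [0.3337 0.3411] 140.47093513536188 0.4551176341801622 [0.0122 0.1777] 0.1296687895118324 53
top green [0.4545 0.1847] 87.95715517732316 0.4803890831512584 [0.0062 0.2221] 0.12091408602950596 103
top blue [0.4664 0.1145] 110.48068536041744 0.046828198595788365 [0.0009 0.0142] 0.1255577039382142 46
grip [466.3913 226.9348] 46 [ 0.6035 -0.3202  0.2968] [ 0.5986 -0.3294  0.2608] [ 0.61   -0.3146  0.309 ]
grip [433.881  230.9762] 42 [ 0.595  -0.2283  0.2952] [ 0.5889 -0.2367  0.2617] [ 0.6027 -0.2228  0.3038]
grip [402.8947 234.5   ] 38 [ 0.5871 -0.1401  0.297 ] [ 0.5823 -0.1481  0.2604] [ 0.5961 -0.1337  0.304 ]
grip [371.3143 238.1714] 35 [ 0.5787 -0.0515  0.2991] [ 0.5747 -0.058   0.2592] [ 0.5875 -0.0437  0.3054]
side red [0.5012 0.2055] 71.04917451412007 0.04952916003472442 [0.0014 0.0141] 0.12208501879808425 44
side green [0.4513 0.1799] 87.92815957946888 0.47529446643892914 [0.0072 0.1531] 0.12024413384127458 90
side blue [0.4639 0.116 ] 109.91971957544219 0.04612132800863207 [0.0013 0.0131] 0.12523478753928555 32
grip [342.8515 252.1683] 101 [ 0.5791 -0.0548  0.2851] [ 0.5723 -0.0611  0.2588] [ 0.5875 -0.0439  0.303 ]
grip [353.5981 283.5047] 107 [ 0.5866 -0.1453  0.2872] [ 0.5801 -0.1498  0.2592] [ 0.5948 -0.1349  0.3059]
grip [365.2432 317.6486] 111 [ 0.5944 -0.2347  0.2869] [ 0.5881 -0.2382  0.2582] [ 0.6028 -0.2216  0.3081]
grip [378.5378 356.479 ] 119 [ 0.6023 -0.3272  0.2878] [ 0.596  -0.3305  0.2605] [ 0.6107 -0.3167  0.3077]
rail ends ray z=.251 [0.5758 0.0053 0.25  ] [ 0.6117 -0.3854  0.25  ]
rail ends [0.5761 0.0082 0.25  ] [ 0.6097 -0.3797  0.25  ]
button [ 0.4445 -0.0458  0.0455]
[ 0.4449 -0.0425  0.0429]
```

```bash
cat >> h.py <<'E'
from scipy.spatial.transform import Rotation as Ro
def pose():
    o=robot.get_obs(); r=o['tool_rot']; return o,np.array(o['position']),Ro.from_euler('xyz',r).as_matrix()
def delta(p,yaw):
    """target TCP p, tool x down, tool y at world yaw(deg). prints shift cm in present tool axes, total rotvec in tool axes"""
    o,p0,R=pose(); a=np.radians(yaw)
    x=np.array([0,0,-1.]); y=np.array([np.cos(a),np.sin(a),0]); T=np.stack([x,y,np.cross(x,y)],1)
    rv=Ro.from_matrix(R.T@T).as_rotvec()
    print('from',p0,'yaw',round(np.degrees(np.arctan2(R[1,1],R[0,1])),2),'xaxis',R[:,0],'shift cm',R.T@(np.array(p)-p0)*100,'rv',rv, 'F',o['ft_force'],'gap',o['finger_gap'],'t',o['clock'])
np.set_printoptions(precision=4,suppress=True)
E
sed -i "s/(P\[...,0\]>.15)/(P[...,0]>.37)/; s/(P\[...,1\]<.75)/(P[...,1]<.33)/" h.py
python3 - <<'E'
from h import *
for n in('top','side'):
    d=load(n)
    for c in('red','green','blue'):
        Q=cutter(d,c); print(n,c,*(fitc(Q) if len(Q)>10 else ['none',len(Q)]))
delta([0.604,-0.322,0.35],5.1); delta([0.604,-0.322,0.35],185.1)
print(robot.get_obs()['joint_positions'])
E
```

```text
top red [0.5023 0.2024] 71.69386089559575 0.04515850016759587 [0.0012 0.0141] 0.12589760077844678 42
top green [ 0.4467 -0.0421] -175.42364119407003 0.028420977248939203 [0.0081 0.0081] 0.05599706290373359 45
top blue [0.4664 0.1145] 110.48068536041744 0.046828198595788365 [0.0009 0.0142] 0.1255577039382142 46
side red [0.5012 0.2055] 71.04917451412007 0.04952916003472442 [0.0014 0.0141] 0.12208501879808425 44
side green [ 0.4434 -0.0424] 101.60215979393297 0.0301927417164378 [0.0076 0.0082] 0.056113616933505715 78
side blue [0.4639 0.116 ] 109.91971957544219 0.04612132800863207 [0.0013 0.0131] 0.12523478753928555 32
from [ 0.2402 -0.5765  0.2305] yaw -67.38 xaxis [-0.0006  0.0014 -1.    ] shift cm [-11.9328  -9.52   -43.3751] rv [-1.265  -0.0009  0.0013] F [0.0943 0.655  0.425 ] gap 1.001482891803083 t 0.1
from [ 0.2402 -0.5765  0.2305] yaw -67.38 xaxis [-0.0006  0.0014 -1.    ] shift cm [-11.9328  -9.52   -43.3751] rv [1.8766 0.0015 0.001 ] F [0.0943 0.655  0.425 ] gap 1.001482891803083 t 0.1
[ 1.2815  0.5082 -0.2375  1.501   0.1257  1.1489 -0.1548]
```

```bash
sed -i "s/(P\[...,1\]<.33)/(P[...,1]<.45)/" h.py; python3 -m crank '[[8.5,-1.1,0,0,-0.115,0,0],[8.5,-1.1,0,0,-0.115,0,0],[8.5,-1.1,0,0,-0.115,0,0],[8.5,-1.1,0,0,-0.115,0,0],[8.5,-1.1,0,0,-0.115,0,0],[8.5,-1.1,0,0,-0.115,0,0],[8.5,-1.1,0,0,-0.115,0,0],[8.5,-1.1,0,0,-0.115,0,0],[8.5,-1.1,0,0,-0.115,0,0],[8.5,-1.1,0,0,-0.115,0,0],[8.5,-1.1,0,0,-0.115,0,0],[8.5,0,0,0,0,0,0]]' 30
python3 - <<'E'
from h import *
delta([0.604,-0.322,0.35],5.1)
print(robot.get_obs()['joint_positions'])
for n in('top','side'):
    d=load(n)
    for c in('red','green','blue'):
        Q=cutter(d,c); Q=Q[Q[:,1]>.08];print(n,c,*(fitc(Q) if len(Q)>10 else ['none',len(Q)]))
E
```

```text
clock: 1.1
position: [0.2406, -0.5774, 0.3539]
tool_rot: [0.489, 1.568, -0.988]
ft_force: [-0.0, 0.5, 0.9]
finger_gap: 0.996
from [ 0.2406 -0.5774  0.3539] yaw 5.38 xaxis [ 0.0013 -0.002  -1.    ] shift cm [  0.3875  38.5693 -22.0206] rv [ 0.0049  0.0021 -0.0011] F [-0.0483  0.5077  0.8793] gap 0.9959047349575771 t 1.1
[ 1.4571  0.4763 -0.5633  1.2674  0.2489  1.4638  1.0129]
top red [0.5023 0.2024] 71.69386089559575 0.04515850016759587 [0.0012 0.0141] 0.12589760077844678 42
top green [0.4623 0.4029] 104.9345091903607 0.046131038316122086 [0.001  0.0138] 0.12091408602950596 58
top blue [0.4664 0.1145] 110.48068536041744 0.046828198595788365 [0.0009 0.0142] 0.1255577039382142 46
side red [0.5012 0.2055] 71.04917451412007 0.04952916003472442 [0.0014 0.0141] 0.12208501879808425 44
side green [0.4599 0.4038] 103.29448336858286 0.03698719738242305 [0.001  0.0128] 0.12024413384127458 12
side blue [0.4639 0.116 ] 109.91971957544219 0.04612132800863207 [0.0013 0.0131] 0.12523478753928555 32
```

```bash
python3 -m crank '[[8.5,0,3.2,-1.83,0,0,0],[8.5,0,3.2,-1.83,0,0,0],[8.5,0,3.2,-1.83,0,0,0],[8.5,0,3.2,-1.83,0,0,0],[8.5,0,3.2,-1.83,0,0,0],[8.5,0,3.2,-1.83,0,0,0],[8.5,0,3.2,-1.83,0,0,0],[8.5,0,3.2,-1.83,0,0,0],[8.5,0,3.2,-1.83,0,0,0],[8.5,0,3.2,-1.83,0,0,0],[8.5,0,3.2,-1.83,0,0,0],[8.5,0,0,0,0,0,0]]' 30
python3 - <<'E'
from h import *
d=cap('side','s3.png'); crop(d,300,260,140,190,'s3c.png',3)
P=cloud(d); g=d['color'].max(2)
m=(P[...,2]>.257)&(P[...,2]<.32)&(g<60)&(P[...,1]>-.5)&(P[...,1]<.2)&(P[...,0]>.4)&(P[...,0]<.9)
k,l,st,ce=cv2.connectedComponentsWithStats(m.astype('uint8'))
for i in range(1,k):
        if st[i,4]>8:
            q=P[l==i]; print('grip',ce[i],st[i,4],np.median(q,0),q.min(0),q.max(0))
delta([0.604,-0.322,0.30],5.1)
E
```

```text
clock: 2.1
position: [0.5787, -0.3368, 0.3504]
tool_rot: [2.844, 1.564, 1.37]
ft_force: [0.0, 1.2, -0.1]
finger_gap: 0.992
grip [342.7619 257.7143] 21 [ 0.5795 -0.056   0.2649] [ 0.5732 -0.0604  0.2604] [ 0.5869 -0.0509  0.2788]
grip [378.6147 357.0459] 109 [ 0.6024 -0.3277  0.2853] [ 0.5962 -0.3305  0.2578] [ 0.6115 -0.3169  0.3039]
from [ 0.5762 -0.3402  0.3505] yaw 5.34 xaxis [-0.0004  0.0037 -1.    ] shift cm [ 5.0572  2.9337 -1.533 ] rv [ 0.0043 -0.0037  0.    ] F [-0.5879 -0.1701  0.5347] gap 0.9989042490397301 t 2.15
```

View pics/s3c.png

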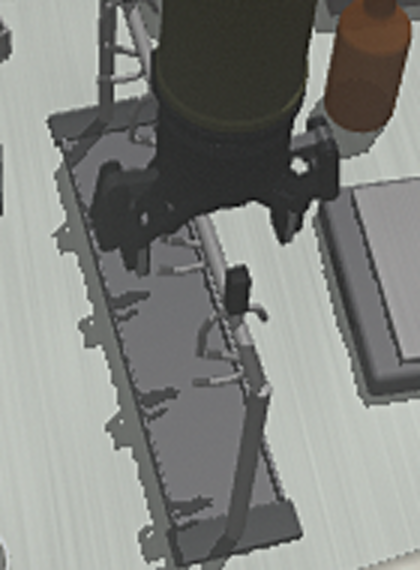

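```bash
python3 -m crank '[[8.5,0,1.35,-0.82,0,0,0],[8.5,0,1.35,-0.82,0,0,0],[8.5,0,0,0,0,0,0],[8.5,0,0,0,0,0,0]]' 30
python3 - <<'E'
from h import *
delta([0.6035,-0.3235,0.264],5.1)
E
```

```text
clock: 2.48
position: [0.5982, -0.3265, 0.3514]
tool_rot: [-1.821, 1.569, 2.979]
ft_force: [0.0, -0.4, -0.6]
finger_gap: 0.992
from [ 0.5982 -0.3265  0.3514] yaw 5.01 xaxis [-0.0013  0.0002 -1.    ] shift cm [ 8.7387  0.5672 -0.2531] rv [-0.0016 -0.0003  0.0013] F [ 0.049  -0.3721 -0.6063] gap 0.9917231453419937 t 2.4833
```

```bash
python3 -m crank '[[8.5,0,0.55,-0.25,0,0,0],[8.5,2,0,0,0,0,0],[8.5,2,0,0,0,0,0],[8.5,2,0,0,0,0,0],[8.5,0,0,0,0,0,0],[8.5,0,0,0,0,0,0]]' 30
python3 - <<'E'
from h import *
delta([0.6035,-0.3235,0.264],5.1)
d=cap('side','s4.png'); crop(d,300,260,140,190,'s4c.png',3)
E
```

```text
clock: 2.98
position: [0.6027, -0.3245, 0.2917]
tool_rot: [-1.794, 1.569, 3.005]
ft_force: [0.2, 0.0, 0.5]
finger_gap: 0.991
from [ 0.6027 -0.3245  0.2917] yaw 4.98 xaxis [-0.0023  0.0003 -1.    ] shift cm [ 2.7679  0.0993 -0.0885] rv [-0.0021 -0.0005  0.0022] F [0.1617 0.0176 0.4648] gap 0.9908429336069239 t 2.9833
```

View pics/s4c.png

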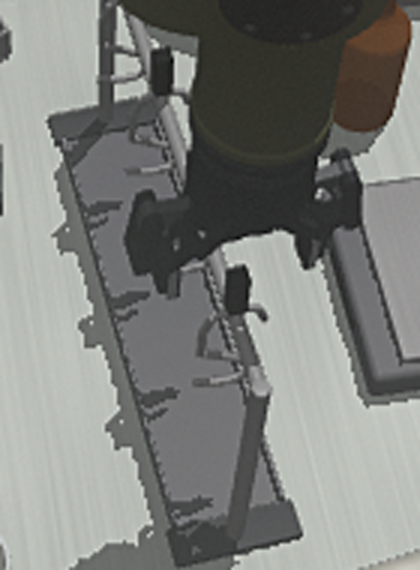

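```bash
python3 -m crank '[[8.5,1.4,0.05,-0.05,0,0,0],[8.5,1.35,0.05,-0.04,0,0,0],[8.5,0,0,0,0,0,0],[8.5,0,0,0,0,0,0]]' 40
python3 -m crank '[[0.8,0,0,0,0,0,0],[0.8,0,0,0,0,0,0],[0.8,0,0,0,0,0,0],[0.8,0,0,0,0,0,0],[0.8,0,0,0,0,0,0],[0.8,0,0,0,0,0,0],[0.8,0,0,0,0,0,0],[0.8,0,0,0,0,0,0],[0.8,0,0,0,0,0,0],[0.8,0,0,0,0,0,0]]' 60
python3 - <<'E'
from h import *
delta([0.6035,-0.3235,0.264],5.1)
d=cap('side','s5.png'); crop(d,300,260,140,190,'s5c.png',3)
E
```

```text
clock: 3.37
position: [0.6048, -0.3228, 0.2658]
tool_rot: [0.868, 1.57, -0.614]
ft_force: [0.2, 0.6, 0.9]
finger_gap: 0.995
clock: 4.2
position: [0.6049, -0.3224, 0.265]
tool_rot: [1.327, 1.57, -0.155]
ft_force: [0.1, 0.1, 1.8]
finger_gap: 0.156
from [ 0.6049 -0.3224  0.265 ] yaw 5.1 xaxis [ 0.0006 -0.0001 -1.    ] shift cm [ 0.1033 -0.1469  0.096 ] rv [ 0.      0.0001 -0.0006] F [0.1358 0.0669 1.7791] gap 0.1555149410743743 t 4.2
```

View pics/s5c.png

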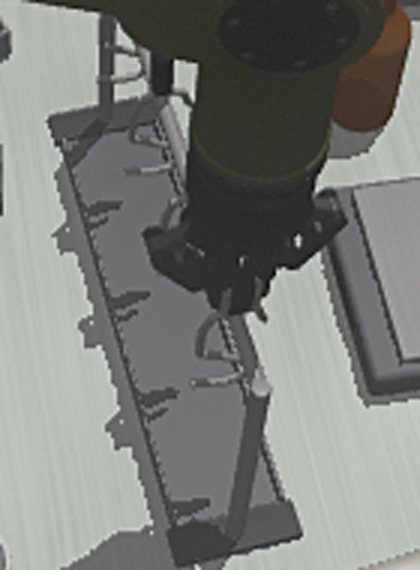

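```bash
python3 -m crank '[[0.8,-0.9,0,0,0,0,0],[0.8,-0.9,0,0,0,0,0],[0.8,-0.9,0,0,0,0,0],[0.8,-0.9,0,0,0,0,0],[0.8,-0.1,0,0,0,0,0],[0.8,0,0,0,0,0,0],[0.8,0,0,0,0,0,0]]' 60
python3 - <<'E'
from h import *
delta([0.6049,-0.3224,0.301],5.1)
d=cap('side','s6.png'); crop(d,300,230,140,190,'s6c.png',3)
E
```

```text
clock: 4.83
position: [0.6046, -0.3224, 0.3017]
tool_rot: [-1.155, 1.571, -2.637]
ft_force: [-0.4, 0.6, -0.7]
finger_gap: 0.153
from [ 0.6046 -0.3224  0.3017] yaw 5.1 xaxis [-0.0002 -0.0001 -1.    ] shift cm [0.0717 0.0286 0.0021] rv [0.     0.0001 0.0002] F [-0.4123  0.5966 -0.6862] gap 0.15340870042710064 t 4.8333
```

View pics/s6c.png

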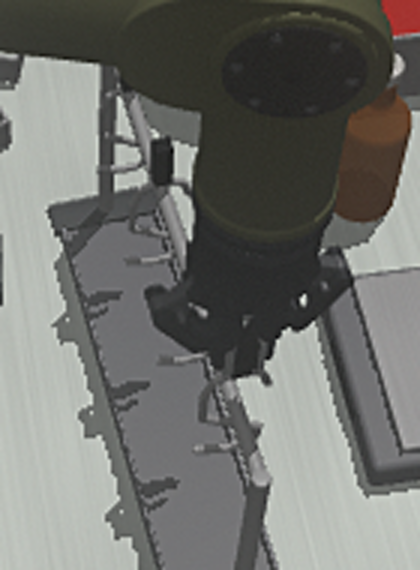

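```bash
python3 -m crank '[[0.8,0,-1,0,0,0,0],[0.8,0,-1.5,0,0,0,0],[0.8,0,-1.5,0,0,0,0],[0.8,0,-1.5,0,0,0,0],[0.8,0,-1.5,0,0,0,0],[0.8,-1.5,-1.5,0,0,0,0],[0.8,-2,-1.5,0,0,0,0],[0.8,-2,-1,0,0,0,0],[0.8,-2,0,0,0,0,0],[0.8,-1,0,0,0,0,0],[0.8,0,0,0,0,0,0]]' 60
python3 - <<'E'
from h import *
delta([0.5167,.1338,0.36],20)
d=cap('side','s7.png'); crop(d,240,200,160,200,'s7c.png',3)
E
```

```text
clock: 5.8
position: [0.4959, -0.3322, 0.3887]
tool_rot: [1.013, 1.567, -0.469]
ft_force: [0.4, -0.7, -1.1]
finger_gap: 0.156
from [ 0.4959 -0.3322  0.3887] yaw 5.09 xaxis [ 0.0031 -0.0016 -1.    ] shift cm [  2.8047   6.2021 -46.24  ] rv [-0.2602  0.0022 -0.0027] F [ 0.3677 -0.7255 -1.1009] gap 0.15557350026664196 t 5.8
```

View pics/s7c.png

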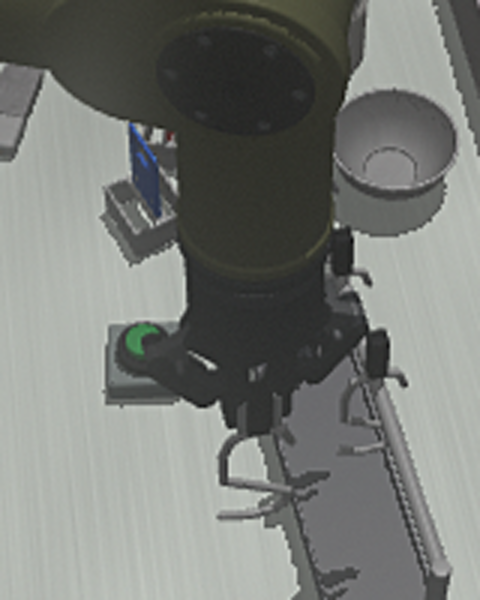

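```bash
python3 -m crank '[[0.8,0,0,-2,0,0,0],[0.8,0,0,-4,0,0,0],[0.8,0,0,-4,0,0,0],[0.8,0,0,-4,0,0,0],[0.8,0,0,-4,0,0,0],[0.8,0,0,-4,0,0,0],[0.8,0,0.5,-4,0,0,0],[0.8,0,1,-4,0,0,0],[0.8,0,1.5,-3.8,0,0,0],[0.8,0,1.5,-3.8,0,0,0],[0.8,0,1.2,-3.8,0,0,0],[0.8,0,0.5,-3.8,0,0,0]]' 60
python3 -m crank '[[0.8,0,0,-1,-0.1,0,0],[0.8,0,0,0,-0.1,0,0],[0.8,0,0,0,-0.06,0,0],[0.8,0,0,0,0,0,0],[0.8,0,0,0,0,0,0]]' 60
python3 - <<'E'
from h import *
delta([0.5167,.1338,0.26],20)
for n in('top','side'):
    d=cap(n,n+'8.png')
    for c in('red','green','blue'):
        Q=cutter(d,c); Q=Q[Q[:,1]>.05] if len(Q) else Q;print(n,c,*(fitc(Q) if len(Q)>10 else ['none',len(Q)]))
crop(d,230,160,140,150,'s8c.png',4)
E
```

```text
clock: 6.85
position: [0.5172, 0.1253, 0.3846]
tool_rot: [-1.684, 1.568, 3.117]
ft_force: [1.7, -0.1, -0.8]
finger_gap: 0.156
clock: 7.27
position: [0.5156, 0.1334, 0.3853]
tool_rot: [-1.868, 1.568, -3.092]
ft_force: [0.6, -0.2, -1.0]
finger_gap: 0.154
from [0.5156 0.1334 0.3853] yaw 19.9 xaxis [-0.0024 -0.0001 -1.    ] shift cm [12.5297  0.1467  0.0085] rv [-0.0017 -0.0007  0.0023] F [ 0.5663 -0.1713 -0.9928] gap 0.15430292951796545 t 7.2667
top red [0.5033 0.2056] 71.41636446073773 0.04008585923071446 [0.0012 0.012 ] 0.12371560016882413 36
top green [0.4624 0.402 ] 104.79644653989199 0.04754653372857699 [0.001  0.0143] 0.12384718603593323 58
top blue none 0
side red [0.5009 0.2037] 71.9621162832331 0.055040760540604826 [0.0013 0.0156] 0.12161727386882609 46
side green [0.4596 0.404 ] 101.502730850459 0.04704281120879558 [0.0009 0.0137] 0.1220989277776772 14
side blue [0.4641 0.1159] 108.9167795799012 0.04835236589888646 [0.0013 0.0126] 0.1231592883583646 32
```

View pics/s8c.png

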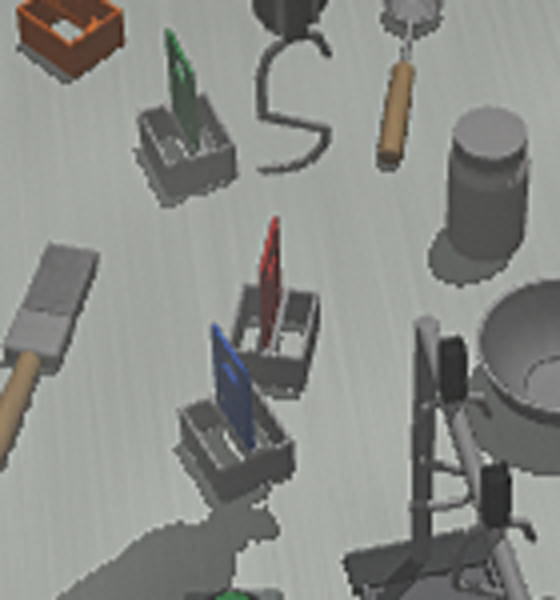

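```bash
python3 -m crank '[[0.8,2,0.1,0,0,0,0],[0.8,3,0.05,0,0,0,0],[0.8,3,0,0,0,0,0],[0.8,3,0,0,0,0,0],[0.8,3,0,0,0,0,0],[0.8,2,0,0,0,0,0],[0.8,1.1,0,0,0,0,0],[0.8,0,0,0,0,0,0],[0.8,0,0,0,0,0,0]]' 60
python3 - <<'E'
from h import *
delta([0.5167,.1338,0.214],20)
d=cap('side','s9.png'); crop(d,260,200,70,100,'s9c.png',6)
d=cap('top','t9.png')
# project tip/seat expected
o,p,R=pose(); hx=np.array([np.cos(np.radians(20)),np.sin(np.radians(20)),0])
d=load('side')
for nm,q in(('seat',p+[0,0,-.118]),('tip',p-.024*hx+[0,0,-.110]),('hole',np.array([.465,.115,.1]))):
    u,_=cv2.projectPoints(q[None],d['rvec'],d['tvec'],d['intrinsics'],None); print(nm,u.ravel(),(u.ravel()-[260,200])*6)
E
```

```text
clock: 8.12
position: [0.5174, 0.134, 0.2162]
tool_rot: [-3.111, 1.571, 1.95]
ft_force: [0.3, 0.6, 0.4]
finger_gap: 0.155
from [0.5174 0.134  0.2162] yaw 19.96 xaxis [-0.0001  0.0002 -1.    ] shift cm [ 0.2177 -0.077  -0.0014] rv [-0.0008 -0.0003  0.    ] F [0.2861 0.6199 0.3964] gap 0.15500599436775703 t 8.1167
seat [306.5932 243.943 ] [279.5592 263.658 ]
tip [298.5457 245.3649] [231.2741 272.1893]
hole [287.7619 251.6892] [166.5715 310.135 ]
```

View pics/s9c.png

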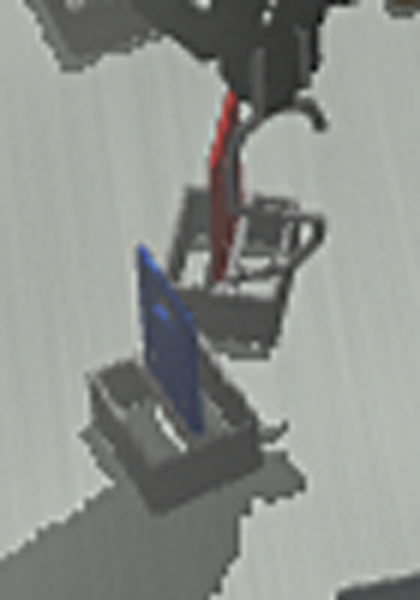

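```bash
python3 -m crank '[[0.8,0.2,-0.8,0,0,0,0],[0.8,0,-0.8,0,0,0,0],[0.8,0,-0.8,0,0,0,0],[0.8,0,0,0,0,0,0],[0.8,0,0,0,0,0,0]]' 60
python3 - <<'E'
from h import *
delta([0.465,.115,0.214],20)
d=cap('side','s10.png'); crop(d,260,200,70,100,'s10c.png',6)
d=cap('top','t10.png')
E
```

```text
clock: 8.63
position: [0.4943, 0.1253, 0.2143]
tool_rot: [0.621, 1.57, -0.601]
ft_force: [0.8, -0.2, -0.8]
finger_gap: 0.149
from [0.4943 0.1253 0.2143] yaw 19.97 xaxis [ 0.0009 -0.0006 -1.    ] shift cm [ 0.0269 -3.1107 -0.0322] rv [-0.0005  0.0009 -0.0006] F [ 0.7623 -0.2151 -0.8372] gap 0.1491504024496153 t 8.6333
```

View pics/s10c.png

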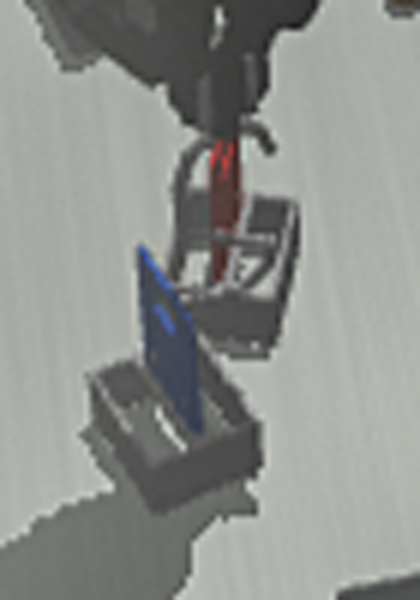

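```bash
python3 -m crank '[[0.8,0,-0.6,-0.03,0,0,0],[0.8,0,-0.6,0,0,0,0],[0.8,0,-0.6,0,0,0,0],[0.8,0,0,0,0,0,0],[0.8,0,0,0,0,0,0]]' 60
python3 - <<'E'
from h import *
delta([0.465,.115,0.214],20)
d=cap('side','s11.png'); crop(d,260,200,70,100,'s11c.png',6)
E
```

```text
clock: 9.15
position: [0.4774, 0.1197, 0.2139]
tool_rot: [0.134, 1.57, -1.088]
ft_force: [-0.3, 0.5, -0.6]
finger_gap: 0.154
from [0.4774 0.1197 0.2139] yaw 19.99 xaxis [ 0.0002 -0.0003 -1.    ] shift cm [-0.0099 -1.3215  0.0145] rv [-0.0002  0.0004 -0.0001] F [-0.3022  0.4709 -0.612 ] gap 0.15355745345347946 t 9.15
```

View pics/s11c.png

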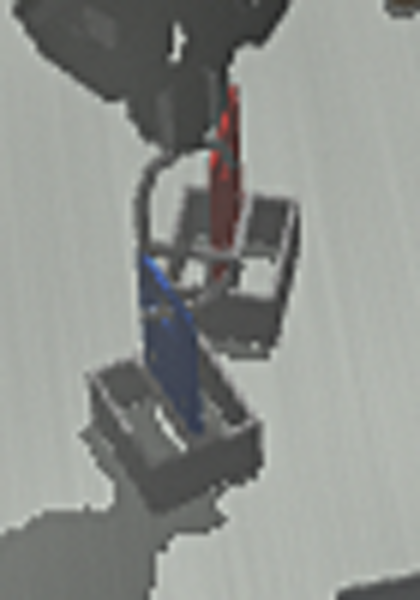

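The hook's tip now shows on the near side of the blue plate at (150,315), so it is through the hole. I'll finish the insertion and lift slowly.

```bash
python3 -m crank '[[0.8,0,-0.6,0,0,0,0],[0.8,0,-0.6,0,0,0,0],[0.8,0,-0.1,0,0,0,0],[0.8,0,0,0,0,0,0],[0.8,-0.4,0,0,0,0,0],[0.8,-0.4,0,0,0,0,0],[0.8,-0.4,0,0,0,0,0],[0.8,-0.4,0,0,0,0,0],[0.8,-0.8,0,0,0,0,0],[0.8,-0.8,0,0,0,0,0],[0.8,0,0,0,0,0,0],[0.8,0,0,0,0,0,0]]' 80
python3 - <<'E'
from h import *
delta([0.465,.115,0.40],20)
d=cap('side','s12.png'); crop(d,250,180,90,100,'s12c.png',6)
E
```

```text
clock: 10.2
position: [0.4657, 0.1155, 0.2464]
tool_rot: [1.311, 1.57, 0.089]
ft_force: [-0.0, -0.3, -3.3]
finger_gap: 0.15
from [0.4657 0.1155 0.2464] yaw 19.98 xaxis [ 0.0012  0.0001 -1.    ] shift cm [-15.3638  -0.0692   0.0299] rv [-0.0003  0.0003 -0.0011] F [-0.0025 -0.2963 -3.3095] gap 0.14985129751224752 t 10.2
```

View pics/s12c.png

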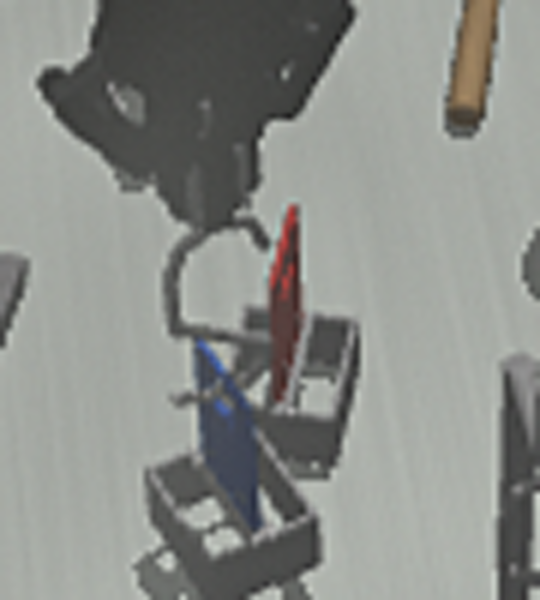

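```bash
python3 -m crank '[[0.8,-0.8,0,0,0,0,0],[0.8,-1.2,0,0,0,0,0],[0.8,-1.5,0,0,0,0,0],[0.8,-1.7,0,0,0,0,0],[0.8,-1.7,0,0,0,0,0],[0.8,-1.7,0,0,0,0,0],[0.8,-1.7,0,0,0,0,0],[0.8,-1.7,0,0,0,0,0],[0.8,-1.5,0,0,0,0,0],[0.8,-1,0,0,0,0,0],[0.8,-0.5,0,0,0,0,0],[0.8,0,0,0,0,0,0]]' 80
python3 -m crank '[[0.8,0,0,0,0.02,0,0],[0.8,0,0,0,0.04,0,0],[0.8,0,0,0,0.05,0,0],[0.8,0,0,0,0.05,0,0],[0.8,0,0,0,0.05,0,0],[0.8,0,0,0,0.03,0,0],[0.8,0,0,0,0.02,0,0],[0.8,0,0,0,0,0,0]]' 80
python3 - <<'E'
from h import *
delta([0.505,-.331,0.40],5.1)
E
```

```text
clock: 11.25
position: [0.4656, 0.1157, 0.3965]
tool_rot: [1.477, 1.57, 0.256]
ft_force: [-0.1, 0.9, -3.3]
finger_gap: 0.151
clock: 11.92
position: [0.4652, 0.1153, 0.395]
tool_rot: [-1.477, 1.569, -2.96]
ft_force: [-0.4, -0.7, -3.5]
finger_gap: 0.149
from [0.4652 0.1153 0.395 ] yaw 5.03 xaxis [-0.0014 -0.0003 -1.    ] shift cm [-0.4903  0.0527 44.8092] rv [-0.0012  0.0001  0.0014] F [-0.393  -0.6867 -3.4556] gap 0.14884566565656374 t 11.9167
```

```bash
python3 -m crank '[[0.8,0,0,0.3,0,0,0],[0.8,0,0,0.7,0,0,0],[0.8,0,0,1.1,0,0,0],[0.8,0,0,1.5,0,0,0],[0.8,0,0,1.9,0,0,0],[0.8,0,0,2.2,0,0,0],[0.8,0,0,2.4,0,0,0],[0.8,0,0,2.4,0,0,0],[0.8,0,0,2.4,0,0,0],[0.8,0,0,2.4,0,0,0],[0.8,0,0,2.4,0,0,0],[0.8,0,0,2.4,0,0,0]]' 80
python3 -m crank '[[0.8,0,0,2.4,0,0,0],[0.8,0,0,2.4,0,0,0],[0.8,0,0,2.4,0,0,0],[0.8,0,0,2.4,0,0,0],[0.8,0,0,2.4,0,0,0],[0.8,0,0,2.4,0,0,0],[0.8,0,0,2.2,0,0,0],[0.8,0,0,1.9,0,0,0],[0.8,0,0,1.5,0,0,0],[0.8,0,0,1.1,0,0,0],[0.8,0,0,0.7,0,0,0],[0.8,0,0,0.4,0,0,0]]' 80
python3 -m crank '[[0.8,0,0,0,0,0,0],[0.8,0,0,0,0,0,0],[0.8,0,0,0,0,0,0],[0.8,0,0,0,0,0,0]]' 80
python3 - <<'E'
from h import *
delta([0.505,-.331,0.303],5.1)
d=cap('side','s13.png'); crop(d,250,210,180,200,'s13c.png',3)
E
```

```text
clock: 12.92
position: [0.4848, -0.1067, 0.3957]
tool_rot: [-0.828, 1.57, -2.31]
ft_force: [-0.4, 0.7, -3.6]
finger_gap: 0.152
clock: 13.92
position: [0.5047, -0.3265, 0.3955]
tool_rot: [-2.689, 1.57, 2.112]
ft_force: [-0.7, 0.8, -3.4]
finger_gap: 0.151
clock: 14.25
position: [0.505, -0.3247, 0.3962]
tool_rot: [1.412, 1.57, -0.068]
ft_force: [-0.1, 0.4, -3.1]
finger_gap: 0.149
from [ 0.505  -0.3247  0.3962] yaw 5.19 xaxis [ 0.0004 -0.     -1.    ] shift cm [ 9.3168 -0.064   0.6228] rv [ 0.0015  0.0001 -0.0004] F [-0.0735  0.3706 -3.0593] gap 0.14861087630747216 t 14.25
```

View pics/s13c.png

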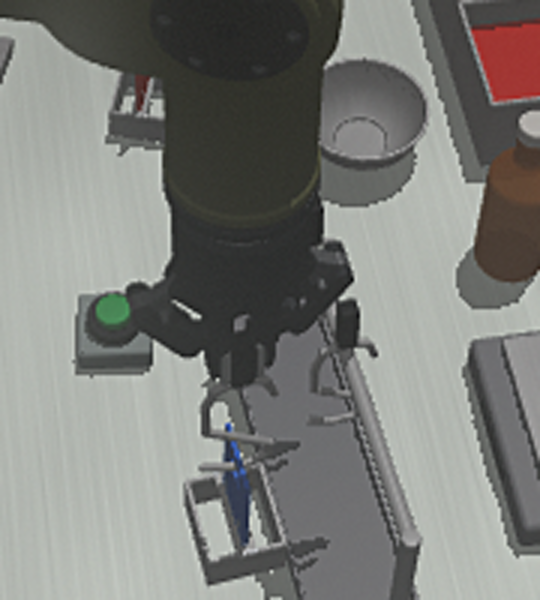

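```bash
python3 -m crank '[[0.8,0.4,-0.05,0.1,0,0,0],[0.8,0.8,0,0.2,0,0,0],[0.8,1.2,0,0.2,0,0,0],[0.8,1.3,0,0.12,0,0,0],[0.8,1.3,0,0,0,0,0],[0.8,1.3,0,0,0,0,0],[0.8,1.2,0,0,0,0,0],[0.8,0.9,0,0,0,0,0],[0.8,0.6,0,0,0,0,0],[0.8,0.2,0,0,0,0,0],[0.8,0,0,0,0,0,0],[0.8,0,0,0,0,0,0]]' 80
python3 - <<'E'
from h import *
delta([0.6049,-.3224,0.303],5.1)
E
```

```text
clock: 15.3
position: [0.5051, -0.3321, 0.3042]
tool_rot: [1.081, 1.57, -0.401]
ft_force: [-1.0, 0.3, -2.9]
finger_gap: 0.151
from [ 0.5051 -0.3321  0.3042] yaw 5.1 xaxis [ 0.0007 -0.0003 -1.    ] shift cm [ 0.1309 10.0245 -0.0783] rv [-0.      0.0004 -0.0007] F [-0.9534  0.2643 -2.944 ] gap 0.1505505313824068 t 15.3
```

```bash
python3 -m crank '[[0.8,0,0.3,-0.08,0,0,0],[0.8,0,0.7,0,0,0,0],[0.8,0,1.1,0,0,0,0],[0.8,0,1.3,0,0,0,0],[0.8,0,1.4,0,0,0,0],[0.8,0,1.4,0,0,0,0],[0.8,0,1.3,0,0,0,0],[0.8,0,1.1,0,0,0,0],[0.8,0,0.8,0,0,0,0],[0.8,0,0.4,0,0,0,0],[0.8,0,0.2,0,0,0,0],[0.8,0,0,0,0,0,0]]' 80
python3 -m crank '[[0.8,0,0,0,0,0,0],[0.8,0,0,0,0,0,0],[0.8,0,0,0,0,0,0]]' 80
python3 - <<'E'
from h import *
delta([0.6049,-.3224,0.265],5.1)
d=cap('side','s14.png'); crop(d,300,230,140,190,'s14c.png',3)
E
```

```text
clock: 16.3
position: [0.6048, -0.3221, 0.3036]
tool_rot: [-2.687, 1.571, 2.115]
ft_force: [-0.4, -0.5, -3.7]
finger_gap: 0.148
clock: 16.55
position: [0.6039, -0.3227, 0.3041]
tool_rot: [-0.233, 1.57, -1.715]
ft_force: [0.9, -0.9, -2.7]
finger_gap: 0.147
from [ 0.6039 -0.3227  0.3041] yaw 5.06 xaxis [-0.0001 -0.0004 -1.    ] shift cm [ 3.906   0.1027 -0.0259] rv [-0.0007  0.0004  0.0001] F [ 0.9221 -0.8949 -2.7252] gap 0.14749486728088715 t 16.55
```

View pics/s14c.png

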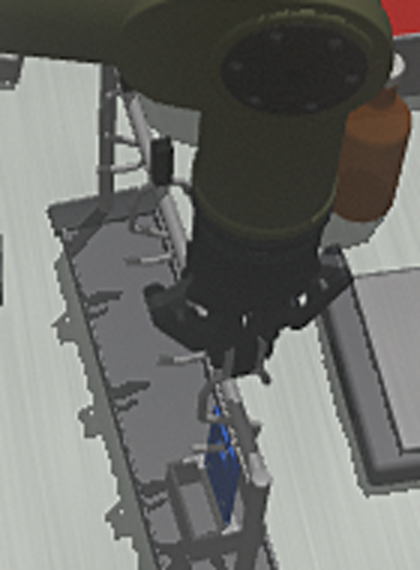

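Lined up as at removal. Lower 39 mm.

```bash
python3 -m crank '[[0.8,0.3,0.05,0,0,0,0],[0.8,0.6,0.05,0,0,0,0],[0.8,0.7,0,0,0,0,0],[0.8,0.7,0,0,0,0,0],[0.8,0.6,0,0,0,0,0],[0.8,0.5,0,0,0,0,0],[0.8,0.3,0,0,0,0,0],[0.8,0.2,0,0,0,0,0],[0.8,0,0,0,0,0,0],[0.8,0,0,0,0,0,0]]' 80
python3 - <<'E'
from h import *
delta([0.6049,-.3224,0.265],5.1)
E
```

```text
clock: 17.43
position: [0.6053, -0.3223, 0.2651]
tool_rot: [0.268, 1.571, -1.214]
ft_force: [-1.7, 0.6, -1.4]
finger_gap: 0.154
from [ 0.6053 -0.3223  0.2651] yaw 5.1 xaxis [ 0.0001 -0.0002 -1.    ] shift cm [ 0.0113 -0.0432  0.0111] rv [-0.0001  0.0002 -0.0001] F [-1.6555  0.6075 -1.4143] gap 0.15394408439710872 t 17.4333
```

```bash
python3 -m crank '[[2,0,0,0,0,0,0],[2.5,0,0,0,0,0,0],[3,0,0,0,0,0,0],[4,0,0,0,0,0,0],[5,0,0,0,0,0,0],[5,0,0,0,0,0,0],[5,-1,0,0,0,0,0],[5,-2,0,0,0,0,0],[5,-2,0,0,0,0,0],[5,-2,0,0,0,0,0],[5,-1,0,0,0,0,0],[5,0,0,0,0,0,0]]' 60
python3 - <<'E'
from h import *
delta([0.590,-.1415,0.345],5.1)
d=cap('side','s15.png'); crop(d,300,230,140,190,'s15c.png',3)
E
```

```text
clock: 18.43
position: [0.6064, -0.3222, 0.348]
tool_rot: [1.139, 1.566, -0.343]
ft_force: [-0.7, 0.8, -0.4]
finger_gap: 0.584
from [ 0.6064 -0.3222  0.348 ] yaw 5.09 xaxis [ 0.0046 -0.0016 -1.    ] shift cm [  0.2618  -0.0265 -18.1412] rv [-0.0001  0.002  -0.0044] F [-0.7179  0.754  -0.3541] gap 0.5838605595506008 t 18.4333
```

View pics/s15c.png

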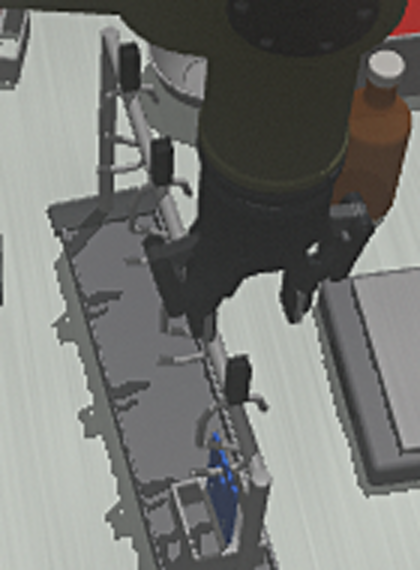

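```bash
python3 -m crank '[[7,0,0,-1,0,0,0],[7,0,0,-3,0,0,0],[7,0,0,-3.5,0,0,0],[7,0,0,-3.5,0,0,0],[7,0,0,-3.5,0,0,0],[7,0,-0.1,-2.5,0,0,0],[7,0,-0.05,-1,0,0,0],[7,0,0,0,0,0,0],[7,0,0,0,0,0,0]]' 60
python3 - <<'E'
from h import *
delta([0.5885,-.1425,0.264],5.1)
E
```

```text
clock: 19.23
position: [0.5876, -0.1437, 0.3441]
tool_rot: [-1.058, 1.569, -2.539]
ft_force: [-0.5, -0.7, 0.4]
finger_gap: 0.822
from [ 0.5876 -0.1437  0.3441] yaw 5.11 xaxis [-0.0012 -0.0009 -1.    ] shift cm [ 8.0091  0.1156 -0.117 ] rv [0.0001 0.0007 0.0013] F [-0.4799 -0.7227  0.4383] gap 0.8221681267761314 t 19.2333
```

```bash
python3 -m crank '[[7,1,0.1,-0.1,0,0,0],[7,2,0,0,0,0,0],[7,2,0,0,0,0,0],[7,2,0,0,0,0,0],[7,0.9,0,0,0,0,0],[7,0,0,0,0,0,0]]' 60
python3 -m crank '[[0.8,0,0,0,0,0,0],[0.8,0,0,0,0,0,0],[0.8,0,0,0,0,0,0],[0.8,0,0,0,0,0,0],[0.8,0,0,0,0,0,0],[0.8,0,0,0,0,0,0],[0.8,0,0,0,0,0,0],[0.8,0,0,0,0,0,0],[0.8,0,0,0,0,0,0]]' 60
python3 - <<'E'
from h import *
delta([0.5885,-.1425,0.264],5.1)
E
python3 -m crank '[[0.8,-0.6,0,0,0,0,0],[0.8,-0.9,0,0,0,0,0],[0.8,-0.9,0,0,0,0,0],[0.8,-0.9,0,0,0,0,0],[0.8,-0.4,0,0,0,0,0],[0.8,0,0,0,0,0,0],[0.8,0,0,0,0,0,0]]' 60
python3 - <<'E'
from h import *
delta([0.5885,-.1425,0.264],5.1)
d=cap('side','s16.png'); crop(d,280,200,140,190,'s16c.png',3)
E
```

```text
clock: 19.73
position: [0.5874, -0.1439, 0.2625]
tool_rot: [-1.802, 1.566, 2.997]
ft_force: [-0.9, -0.3, -0.6]
finger_gap: 0.822
clock: 20.48
position: [0.5893, -0.1419, 0.2665]
tool_rot: [1.332, 1.569, -0.149]
ft_force: [1.3, 0.5, 5.5]
finger_gap: 0.153
from [ 0.5893 -0.1419  0.2665] yaw 5.1 xaxis [ 0.0015 -0.0002 -1.    ] shift cm [ 0.249  -0.0839  0.0485] rv [-0.      0.0004 -0.0015] F [1.3249 0.5284 5.4925] gap 0.1528076938527331 t 20.4833
clock: 21.07
position: [0.5888, -0.142, 0.303]
tool_rot: [1.125, 1.57, -0.357]
ft_force: [-0.2, 0.7, -1.0]
finger_gap: 0.156
from [ 0.5888 -0.142   0.303 ] yaw 5.09 xaxis [ 0.0004 -0.0001 -1.    ] shift cm [ 3.8997 -0.0401  0.0458] rv [-0.0001  0.0002 -0.0004] F [-0.2386  0.7317 -1.0424] gap 0.1559875764747389 t 21.0667
```

View pics/s16c.png

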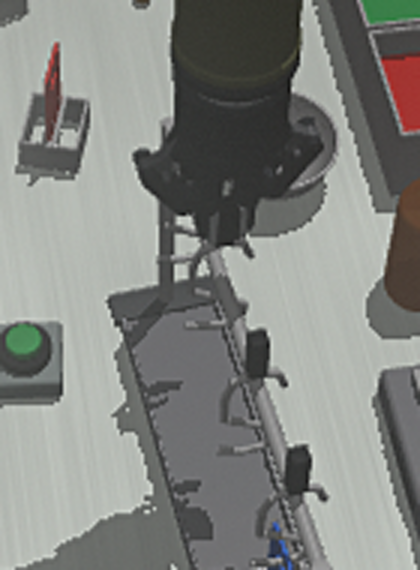

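```bash
python3 -m crank '[[0.8,0,-1,0,0,0,0],[0.8,0,-1.5,0,0,0,0],[0.8,0,-1.5,0,0,0,0],[0.8,0,-1.5,0,0,0,0],[0.8,0,-1.5,0,0,0,0],[0.8,-1.5,-1.5,0,0,0,0],[0.8,-2,-1.5,0,0,0,0],[0.8,-2,-1,0,0,0,0],[0.8,-2,0,0,0,0,0],[0.8,-1,0,0,0,0,0],[0.8,0,0,0,0,0,0]]' 60
python3 - <<'E'
from h import *
d=cap('side','s17.png')
for n in('top','side'):
    d=cap(n,n+'17.png')
    for c in('red','green'):
        Q=cutter(d,c); Q=Q[Q[:,1]>.08] if len(Q) else Q;print(n,c,*(fitc(Q) if len(Q)>10 else ['none',len(Q)]))
delta([0.5542,.187,0.385],-18.5)
E
```

```text
clock: 22.03
position: [0.4798, -0.1518, 0.3897]
tool_rot: [1.091, 1.567, -0.391]
ft_force: [0.0, 0.0, -1.0]
finger_gap: 0.151
top red [0.5024 0.2026] 71.95774689760728 0.045959821159980874 [0.0011 0.0142] 0.12380844488857871 41
top green [0.4623 0.4021] 104.15520987451183 0.04660722230697588 [0.001  0.0144] 0.1233829737550387 60
side red none 0
side green [0.4575 0.4095] 101.36974784710165 0.02964032544979745 [0.001  0.0097] 0.12134653630965099 15
from [ 0.4789 -0.1518  0.3866] yaw 5.1 xaxis [-0.0016  0.0004 -1.    ] shift cm [  0.1678  10.5187 -33.075 ] rv [ 0.412  -0.0003  0.0017] F [ 0.1207  1.0819 -0.6762] gap 0.15628729989183712 t 22.1833
```

View pics/side17.png

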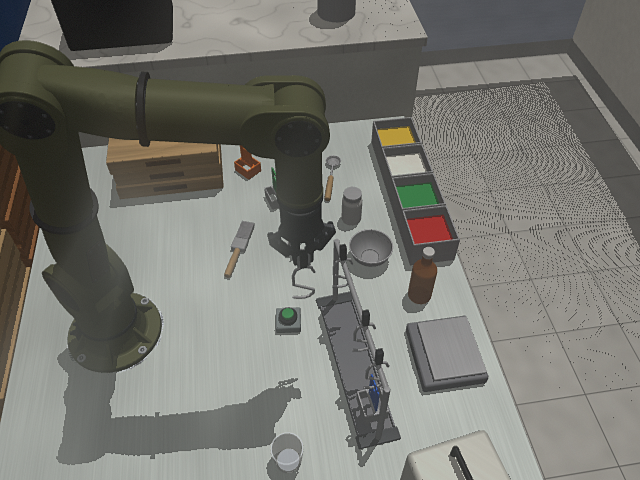

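```bash
python3 -m crank '[[0.8,0,0,-2,0,0,0],[0.8,0,0,-3.5,0,0,0],[0.8,0,0,-3.5,0,0,0],[0.8,0,0,-3.5,0,0,0],[0.8,0,0,-3.5,0,0,0],[0.8,0,1,-3.5,0,0,0],[0.8,0,2,-3.4,0,0,0],[0.8,0,2.2,-3.4,0,0,0],[0.8,0,2.2,-3.4,0,0,0],[0.8,0,2,-2.3,0,0,0],[0.8,0,1.1,-1,0,0,0],[0.8,0,0,0,0,0,0]]' 60
python3 -m crank '[[0.8,0,0,0,0.1,0,0],[0.8,0,0,0,0.11,0,0],[0.8,0,0,0,0.11,0,0],[0.8,0,0,0,0.09,0,0],[0.8,0,0,0,0,0,0],[0.8,0,0,0,0,0,0],[0.8,0,0,0,0,0,0]]' 60
python3 - <<'E'
from h import *
delta([0.5542,.1867,0.2165],-18.3)
d=cap('side','side18.png')
for c in('red','green'):
        Q=cutter(d,c); Q=Q[Q[:,1]>.08] if len(Q) else Q;print(c,*(fitc(Q) if len(Q)>10 else ['none',len(Q)]))
crop(d,240,150,120,120,'s18c.png',5)
E
```

```text
clock: 23.18
position: [0.5551, 0.1896, 0.3849]
tool_rot: [-2.018, 1.566, 2.788]
ft_force: [-0.5, -1.1, -1.2]
finger_gap: 0.152
clock: 23.77
position: [0.5543, 0.1858, 0.3873]
tool_rot: [-0.648, 1.57, -2.537]
ft_force: [-0.6, 0.3, -0.7]
finger_gap: 0.152
from [0.5543 0.1858 0.3873] yaw -18.24 xaxis [-0.0008 -0.0006 -1.    ] shift cm [17.0798 -0.0265 -0.0981] rv [0.0011 0.0008 0.0006] F [-0.5922  0.2592 -0.7442] gap 0.15239107012311928 t 23.7667
red [0.5012 0.2056] 71.4696162427588 0.0489384281436363 [0.0013 0.0148] 0.12141897642145993 43
green [0.4602 0.4021] 103.34109812555809 0.04195465681067366 [0.0009 0.0129] 0.12360990873438109 12
```

View pics/s18c.png

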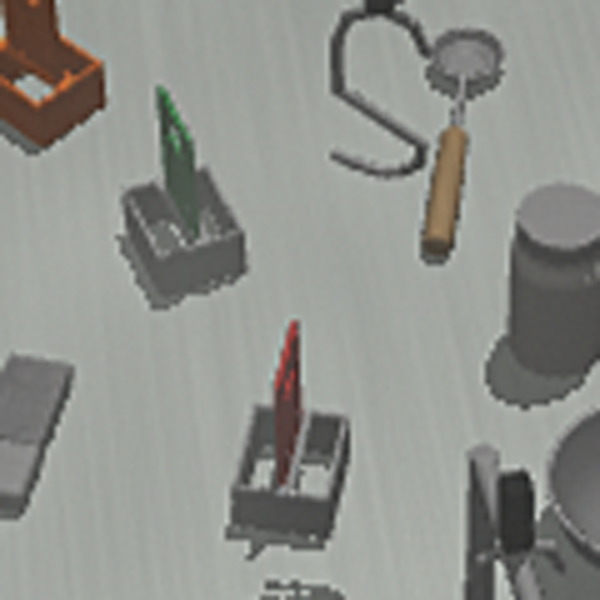

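```bash
python3 -m crank '[[0.8,1.5,0,-0.1,0,0,0],[0.8,3,0,0,0,0,0],[0.8,3,0,0,0,0,0],[0.8,3,0,0,0,0,0],[0.8,3,0,0,0,0,0],[0.8,2.2,0,0,0,0,0],[0.8,1.4,0,0,0,0,0],[0.8,0,0,0,0,0,0],[0.8,0,0,0,0,0,0]]' 60
python3 - <<'E'
from h import *
delta([0.502,.204,0.2155],-18.3)
d=cap('side','s19.png'); crop(d,270,190,70,90,'s19c.png',6)
o,p,R=pose(); a=np.radians(-18.3); hx=np.array([np.cos(a),np.sin(a),0])
for nm,q in(('seat',p+[0,0,-.1195]),('tip',p-.024*hx+[0,0,-.1115]),('hole',np.array([.502,.204,.1]))):
    u,_=cv2.projectPoints(q[None],d['rvec'],d['tvec'],d['intrinsics'],None); print(nm,u.ravel(),(u.ravel()-[270,190])*6)
E
```

```text
clock: 24.57
position: [0.5546, 0.187, 0.2165]
tool_rot: [-1.13, 1.569, -3.021]
ft_force: [0.1, -0.6, -0.1]
finger_gap: 0.159
from [0.5546 0.187  0.2165] yaw -18.33 xaxis [-0.0014 -0.0002 -1.    ] shift cm [ 0.1059 -5.5303  0.0369] rv [-0.0005  0.0006  0.0013] F [ 0.063  -0.5873 -0.0789] gap 0.1592376765193237 t 24.5667
seat [317.3911 228.0113] [284.3467 228.0679]
tip [308.7525 224.9998] [232.515  209.9989]
hole [297.4258 225.2656] [164.5551 211.5935]
```

View pics/s19c.png

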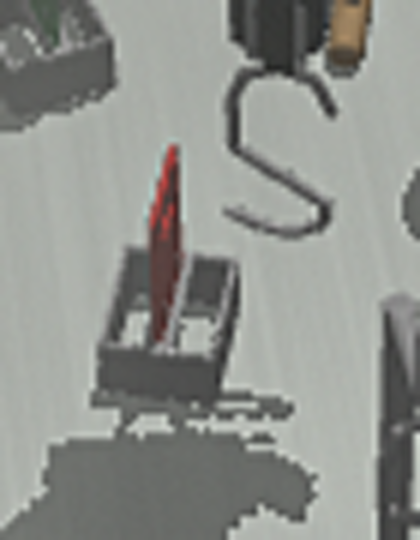

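```bash
python3 -m crank '[[0.8,0,-0.8,0,0,0,0],[0.8,0,-0.8,0,0,0,0],[0.8,0,-0.8,0.03,0,0,0],[0.8,0,-0.6,0,0,0,0],[0.8,0,-0.6,0,0,0,0],[0.8,0,-0.6,0,0,0,0],[0.8,0,0,0,0,0,0],[0.8,0,0,0,0,0,0]]' 60
python3 - <<'E'
from h import *
delta([0.502,.204,0.216],-18.3)
d=cap('side','s20.png'); crop(d,270,190,70,90,'s20c.png',6)
E
```

```text
clock: 25.28
position: [0.5147, 0.2003, 0.217]
tool_rot: [1.66, 1.57, -0.231]
ft_force: [-0.5, -0.0, -1.3]
finger_gap: 0.15
from [0.5147 0.2003 0.217 ] yaw -18.36 xaxis [ 0.0005 -0.0001 -1.    ] shift cm [ 0.1016 -1.325   0.0487] rv [-0.0011 -0.     -0.0005] F [-0.5387 -0.0247 -1.2794] gap 0.15030371073777823 t 25.2833
```

View pics/s20c.png

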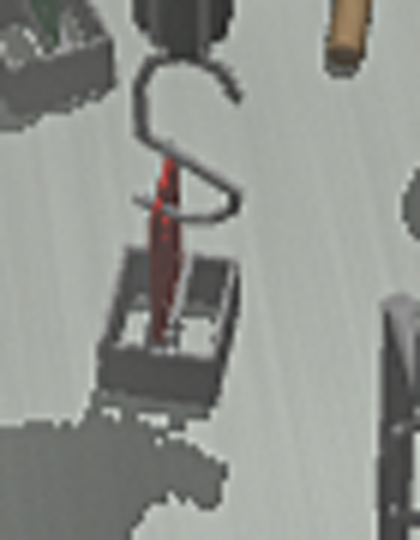

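The tip emerges on the left of the red plate at (138,200) and the run disappears behind it, so it is through. Finish and lift.

```bash
python3 -m crank '[[0.8,0,-0.6,0,0,0,0],[0.8,0,-0.6,0,0,0,0],[0.8,0,-0.1,0,0,0,0],[0.8,0,0,0,0,0,0],[0.8,-0.4,0,0,0,0,0],[0.8,-0.4,0,0,0,0,0],[0.8,-0.4,0,0,0,0,0],[0.8,-0.4,0,0,0,0,0],[0.8,-0.8,0,0,0,0,0],[0.8,-0.8,0,0,0,0,0],[0.8,0,0,0,0,0,0],[0.8,0,0,0,0,0,0]]' 80
python3 - <<'E'
from h import *
delta([0.502,.204,0.40],-18.3)
d=cap('side','s21.png'); crop(d,270,170,70,100,'s21c.png',6)
E
```

```text
clock: 26.33
position: [0.5028, 0.2044, 0.2495]
tool_rot: [2.246, 1.57, 0.354]
ft_force: [-0.0, 0.2, -2.0]
finger_gap: 0.152
from [0.5028 0.2044 0.2495] yaw -18.4 xaxis [ 0.0012  0.0004 -1.    ] shift cm [-15.0548  -0.0486   0.054 ] rv [-0.0017 -0.0008 -0.001 ] F [-0.0249  0.2167 -1.9692] gap 0.15230245648485438 t 26.3333
```

View pics/s21c.png

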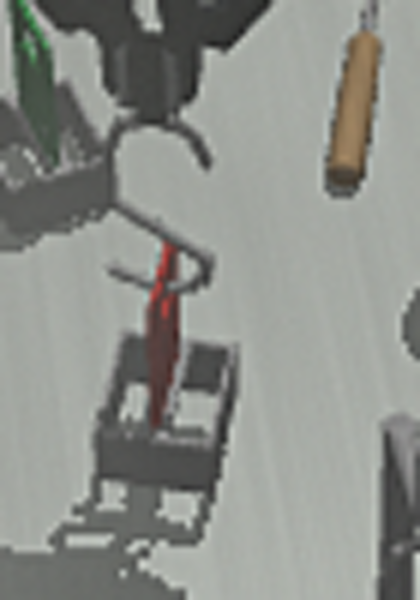

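```bash
python3 -m crank '[[0.8,-0.8,0,0,0,0,0],[0.8,-1.2,0,0,0,0,0],[0.8,-1.5,0,0,0,0,0],[0.8,-1.7,0,0,0,0,0],[0.8,-1.7,0,0,0,0,0],[0.8,-1.7,0,0,0,0,0],[0.8,-1.7,0,0,0,0,0],[0.8,-1.7,0,0,0,0,0],[0.8,-1.5,0,0,0,0,0],[0.8,-0.8,0,0,0,0,0],[0.8,-0.3,0,0,0,0,0],[0.8,0,0,0,0,0,0]]' 80
python3 -m crank '[[0.8,0,0,0,-0.02,0,0],[0.8,0,0,0,-0.04,0,0],[0.8,0,0,0,-0.05,0,0],[0.8,0,0,0,-0.06,0,0],[0.8,0,0,0,-0.06,0,0],[0.8,0,0,0,-0.06,0,0],[0.8,0,0,0,-0.05,0,0],[0.8,0,0,0,-0.04,0,0],[0.8,0,0,0,-0.03,0,0],[0.8,0,0,0,0,0,0]]' 80
python3 - <<'E'
from h import *
delta([0.4897,-.1508,0.40],5.1)
E
```

```text
clock: 27.38
position: [0.5025, 0.2044, 0.3951]
tool_rot: [2.442, 1.57, 0.55]
ft_force: [-1.1, 0.6, -3.9]
finger_gap: 0.151
clock: 28.22
position: [0.5023, 0.2039, 0.3936]
tool_rot: [-1.334, 1.569, -2.814]
ft_force: [-0.7, -0.2, -3.3]
finger_gap: 0.149
from [0.5023 0.2039 0.3936] yaw 5.23 xaxis [-0.0019 -0.0006 -1.    ] shift cm [-0.6101 -4.4898 35.2078] rv [0.0023 0.0005 0.0019] F [-0.6534 -0.207  -3.3412] gap 0.14947356185579586 t 28.2167
```

```bash
python3 -m crank '[[0.8,0,-0.1,0.3,0,0,0],[0.8,0,-0.3,0.7,0,0,0],[0.8,0,-0.4,1.1,0,0,0],[0.8,0,-0.5,1.5,0,0,0],[0.8,0,-0.5,1.9,0,0,0],[0.8,0,-0.5,2.2,0,0,0],[0.8,0,-0.5,2.4,0,0,0],[0.8,0,-0.5,2.4,0,0,0],[0.8,0,-0.5,2.4,0,0,0],[0.8,0,-0.4,2.4,0,0,0],[0.8,0,-0.2,2.4,0,0,0],[0.8,0,-0.1,2.4,0,0,0]]' 80
python3 -m crank '[[0.8,0,0,2.4,0,0,0],[0.8,0,0,2.4,0,0,0],[0.8,0,0,2.2,0,0,0],[0.8,0,0,1.9,0,0,0],[0.8,0,0,1.5,0,0,0],[0.8,0,0,1.2,0,0,0],[0.8,0,0,0.8,0,0,0],[0.8,0,0,0.5,0,0,0],[0.8,0,0,0.2,0,0,0],[0.8,0,0,0,0,0,0],[0.8,0,0,0,0,0,0],[0.8,0,0,0,0,0,0]]' 80
python3 - <<'E'
from h import *
delta([0.4897,-.1508,0.305],5.1)
d=cap('side','s22.png'); crop(d,250,190,150,190,'s22c.png',3)
E
```

```text
clock: 29.22
position: [0.4764, -0.0215, 0.3949]
tool_rot: [-0.063, 1.57, -1.546]
ft_force: [-0.0, 0.2, -2.7]
finger_gap: 0.15
clock: 30.22
position: [0.4891, -0.1493, 0.3949]
tool_rot: [2.3, 1.57, 0.82]
ft_force: [0.3, -0.6, -3.9]
finger_gap: 0.149
from [ 0.4891 -0.1493  0.3949] yaw 5.18 xaxis [ 0.0002  0.0002 -1.    ] shift cm [8.9933 0.0482 0.1538] rv [ 0.0014 -0.0002 -0.0003] F [ 0.3459 -0.5595 -3.9391] gap 0.14881403304539875 t 30.2167
```

View pics/s22c.png

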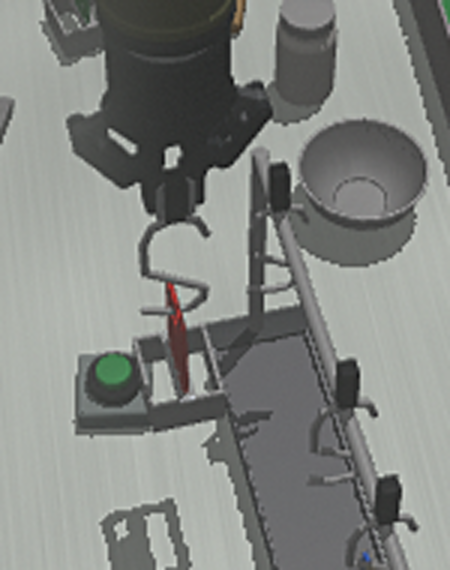

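```bash
python3 -m crank '[[0.8,0.4,0.05,0.05,0,0,0],[0.8,0.8,0,0.1,0,0,0],[0.8,1.2,0,0,0,0,0],[0.8,1.3,0,0,0,0,0],[0.8,1.3,0,0,0,0,0],[0.8,1.3,0,0,0,0,0],[0.8,1.1,0,0,0,0,0],[0.8,0.8,0,0,0,0,0],[0.8,0.5,0,0,0,0,0],[0.8,0.2,0,0,0,0,0],[0.8,0,0,0,0,0,0],[0.8,0,0,0,0,0,0]]' 80
python3 - <<'E'
from h import *
delta([0.5893,-.1419,0.305],5.1)
E
```

```text
clock: 31.27
position: [0.4899, -0.1517, 0.3062]
tool_rot: [1.375, 1.57, -0.107]
ft_force: [-0.1, 0.7, -2.6]
finger_gap: 0.153
from [ 0.4899 -0.1517  0.3062] yaw 5.1 xaxis [ 0.0007 -0.0001 -1.    ] shift cm [ 0.1254  9.9882 -0.0969] rv [ 0.      0.0001 -0.0007] F [-0.1276  0.6707 -2.575 ] gap 0.1532591818480785 t 31.2667
```

```bash
python3 -m crank '[[0.8,0,0.3,-0.1,0,0,0],[0.8,0,0.7,0,0,0,0],[0.8,0,1.1,0,0,0,0],[0.8,0,1.3,0,0,0,0],[0.8,0,1.4,0,0,0,0],[0.8,0,1.4,0,0,0,0],[0.8,0,1.3,0,0,0,0],[0.8,0,1.1,0,0,0,0],[0.8,0,0.8,0,0,0,0],[0.8,0,0.4,0,0,0,0],[0.8,0,0.2,0,0,0,0],[0.8,0,0,0,0,0,0]]' 80
python3 -m crank '[[0.8,0,0,0,0,0,0],[0.8,0,0,0,0,0,0],[0.8,0,0,0,0,0,0]]' 80
python3 - <<'E'
from h import *
delta([0.5893,-.1419,0.2665],5.1)
d=cap('side','s23.png'); crop(d,280,190,140,190,'s23c.png',3)
E
```

```text
clock: 32.27
position: [0.5894, -0.1417, 0.3056]
tool_rot: [-2.533, 1.57, 2.268]
ft_force: [1.0, -0.3, -2.8]
finger_gap: 0.148
clock: 32.52
position: [0.5888, -0.1421, 0.3061]
tool_rot: [0.113, 1.57, -1.37]
ft_force: [0.5, -0.2, -2.8]
finger_gap: 0.153
from [ 0.5888 -0.1421  0.3061] yaw 5.07 xaxis [ 0.0001 -0.0004 -1.    ] shift cm [ 3.9555  0.0549 -0.0209] rv [-0.0004  0.0004 -0.    ] F [ 0.4856 -0.168  -2.8135] gap 0.15315073764852172 t 32.5167
```

View pics/s23c.png

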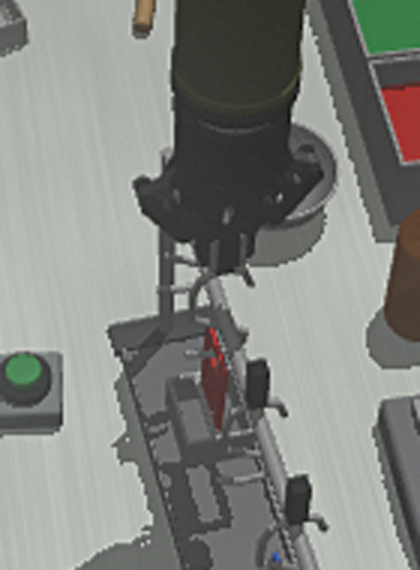

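```bash
python3 -m crank '[[0.8,0.3,0.03,0,0,0,0],[0.8,0.6,0.02,0,0,0,0],[0.8,0.7,0,0,0,0,0],[0.8,0.7,0,0,0,0,0],[0.8,0.6,0,0,0,0,0],[0.8,0.5,0,0,0,0,0],[0.8,0.3,0,0,0,0,0],[0.8,0.2,0,0,0,0,0],[0.8,0,0,0,0,0,0],[0.8,0,0,0,0,0,0]]' 80
python3 - <<'E'
from h import *
delta([0.5893,-.1419,0.2665],5.1)
E
```

```text
clock: 33.4
position: [0.5897, -0.1418, 0.267]
tool_rot: [1.212, 1.571, -0.27]
ft_force: [-1.0, 0.4, -2.5]
finger_gap: 0.148
from [ 0.5897 -0.1418  0.267 ] yaw 5.1 xaxis [ 0.0002 -0.0001 -1.    ] shift cm [ 0.048  -0.0366  0.0025] rv [ 0.      0.0001 -0.0002] F [-1.0211  0.4435 -2.4711] gap 0.1476517946897833 t 33.4
```

```bash
python3 -m crank '[[0.8,0.1,0,0,0,0,0],[0.8,0,0,0,0,0,0],[2,0,0,0,0,0,0],[2.5,0,0,0,0,0,0],[3,0,0,0,0,0,0],[4,0,0,0,0,0,0],[5,0,0,0,0,0,0],[5,0,0,0,0,0,0],[5,-1,0,0,0,0,0],[5,-2,0,0,0,0,0],[5,-2,0,0,0,0,0],[5,-2,0,0,0,0,0]]' 60
python3 -m crank '[[6,-1,0,0,0,0,0],[7,0,0,0,0,0,0]]' 60
python3 - <<'E'
from h import *
delta([0.581,-.0535,0.345],5.1)
d=cap('side','s24.png'); crop(d,280,190,140,190,'s24c.png',3)
E
```

```text
clock: 34.4
position: [0.5896, -0.1418, 0.3373]
tool_rot: [2.414, 1.57, 0.932]
ft_force: [0.4, -0.4, 0.1]
finger_gap: 0.584
clock: 34.57
position: [0.5906, -0.1416, 0.3487]
tool_rot: [1.334, 1.566, -0.148]
ft_force: [0.3, 0.4, -0.5]
finger_gap: 0.814
from [ 0.5906 -0.1416  0.3487] yaw 5.1 xaxis [ 0.0046 -0.0007 -1.    ] shift cm [ 0.3577 -0.1801 -8.859 ] rv [-0.0001  0.0011 -0.0045] F [ 0.306   0.3715 -0.501 ] gap 0.8140297060223539 t 34.5667
```

View pics/s24c.png

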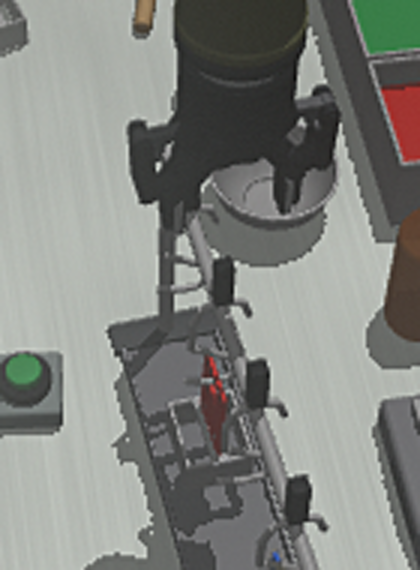

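```bash
python3 -m crank '[[7,0,-0.03,-1,0,0,0],[7,0,-0.05,-2.5,0,0,0],[7,0,-0.05,-2.8,0,0,0],[7,0,-0.05,-1.8,0,0,0],[7,0,0,-0.8,0,0,0],[7,0,0,0,0,0,0],[7,0,0,0,0,0,0]]' 60
python3 - <<'E'
from h import *
delta([0.581,-.0535,0.266],5.1)
d=cap('side','s25.png'); crop(d,280,190,140,190,'s25c.png',3)
E
```

```text
clock: 35.2
position: [0.5797, -0.054, 0.3451]
tool_rot: [-1.059, 1.569, -2.541]
ft_force: [-0.1, -0.7, -0.2]
finger_gap: 0.82
from [ 0.5797 -0.054   0.3451] yaw 5.1 xaxis [-0.0011 -0.0008 -1.    ] shift cm [ 7.91    0.1386 -0.0408] rv [0.0001 0.0007 0.0012] F [-0.1068 -0.7413 -0.1818] gap 0.8196698432200006 t 35.2
```

View pics/s25c.png

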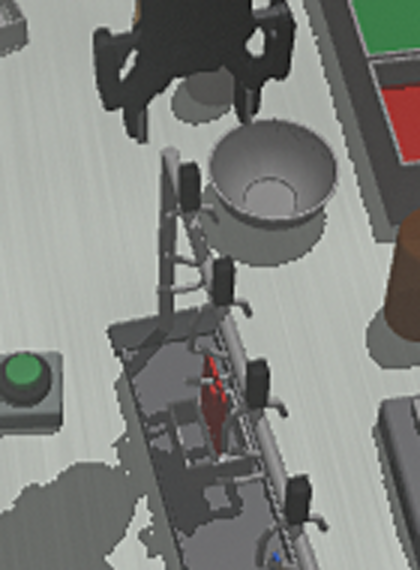

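```bash
python3 -m crank '[[7,1,0.1,-0.04,0,0,0],[7,2,0,0,0,0,0],[7,2,0,0,0,0,0],[7,2,0,0,0,0,0],[7,0.9,0,0,0,0,0],[7,0,0,0,0,0,0]]' 60
python3 -m crank '[[0.8,0,0,0,0,0,0],[0.8,0,0,0,0,0,0],[0.8,0,0,0,0,0,0],[0.8,0,0,0,0,0,0],[0.8,0,0,0,0,0,0],[0.8,0,0,0,0,0,0],[0.8,0,0,0,0,0,0],[0.8,0,0,0,0,0,0],[0.8,0,0,0,0,0,0]]' 60
python3 - <<'E'
from h import *
delta([0.581,-.0535,0.266],5.1)
E
python3 -m crank '[[0.8,-0.6,0,0,0,0,0],[0.8,-0.9,0,0,0,0,0],[0.8,-0.9,0,0,0,0,0],[0.8,-0.9,0,0,0,0,0],[0.8,-0.4,0,0,0,0,0],[0.8,0,0,0,0,0,0],[0.8,0,0,0,0,0,0]]' 60
python3 - <<'E'
from h import *
delta([0.581,-.0535,0.264],5.1)
d=cap('side','s26.png'); crop(d,280,170,140,190,'s26c.png',3)
E
```

```text
clock: 35.75
position: [0.5797, -0.0544, 0.264]
tool_rot: [-1.675, 1.566, 3.125]
ft_force: [-0.6, 0.6, 0.2]
finger_gap: 0.818
clock: 36.5
position: [0.5814, -0.0528, 0.2675]
tool_rot: [1.443, 1.569, -0.039]
ft_force: [1.8, -0.6, 5.2]
finger_gap: 0.154
from [ 0.5814 -0.0528  0.2675] yaw 5.1 xaxis [ 0.0017 -0.0001 -1.    ] shift cm [ 0.1519 -0.048   0.0663] rv [-0.0001  0.0002 -0.0016] F [ 1.7599 -0.5645  5.2409] gap 0.15406140387967684 t 36.5
clock: 37.08
position: [0.5809, -0.0529, 0.304]
tool_rot: [1.224, 1.57, -0.258]
ft_force: [-1.0, -0.4, -1.1]
finger_gap: 0.15
from [ 0.5809 -0.0529  0.304 ] yaw 5.1 xaxis [ 0.0004 -0.0001 -1.    ] shift cm [3.9997 0.001  0.0633] rv [-0.      0.0001 -0.0004] F [-0.9598 -0.354  -1.125 ] gap 0.1496083869037845 t 37.0833
```

View pics/s26c.png

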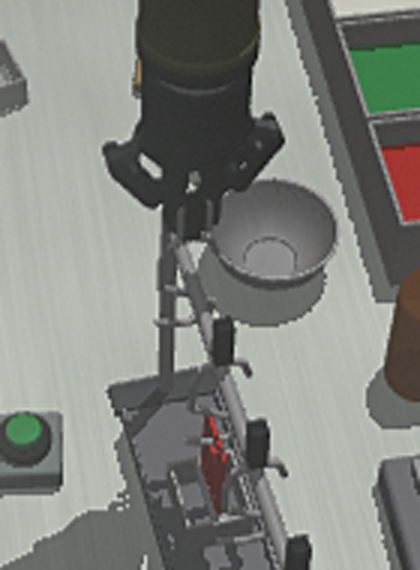

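```bash
python3 -m crank '[[0.8,0,-1,0,0,0,0],[0.8,0,-1.5,0,0,0,0],[0.8,0,-1.5,0,0,0,0],[0.8,0,-1.5,0,0,0,0],[0.8,0,-1.5,0,0,0,0],[0.8,-1.5,-1.5,0,0,0,0],[0.8,-2,-1.5,0,0,0,0],[0.8,-2,-1,0,0,0,0],[0.8,-2,0,0,0,0,0],[0.8,-1,0,0,0,0,0],[0.8,0,0,0,0,0,0]]' 60
python3 - <<'E'
from h import *
d=cap('top','top27.png')
for c in('red','green'):
        Q=cutter(d,c); Q=Q[Q[:,1]>.08] if len(Q) else Q;print(c,*(fitc(Q) if len(Q)>10 else ['none',len(Q)]))
delta([0.5144,.4158,0.385],14)
E
```

```text
clock: 38.05
position: [0.4719, -0.0626, 0.3907]
tool_rot: [1.234, 1.567, -0.248]
ft_force: [-0.7, 0.3, -1.2]
finger_gap: 0.153
red none 0
green [0.4622 0.4023] 104.59090135753853 0.046544881979575826 [0.001  0.0141] 0.123054602408165 60
from [ 0.4715 -0.0626  0.3892] yaw 5.09 xaxis [ 0.0013 -0.0003 -1.    ] shift cm [  0.4046   8.5105 -47.2751] rv [-0.1556  0.0006 -0.0013] F [-0.3776  0.0638 -1.4627] gap 0.15622674869831255 t 38.1
```

```bash
python3 -m crank '[[0.8,0,0.3,-2,0,0,0],[0.8,0,0.7,-4,0,0,0],[0.8,0,0.7,-4,0,0,0],[0.8,0,0.7,-4,0,0,0],[0.8,0,0.7,-4,0,0,0],[0.8,0,0.7,-4,0,0,0],[0.8,0,0.7,-4,0,0,0],[0.8,0,0.7,-4,0,0,0],[0.8,0,0.7,-4,0,0,0],[0.8,0,0.7,-4,0,0,0],[0.8,0,0.7,-4,0,0,0],[0.8,0,0.7,-3,0,0,0]]' 60
python3 -m crank '[[0.8,0,0.5,-2.2,0,0,0],[0.8,0,0,0,-0.08,0,0],[0.8,0,0,0,-0.075,0,0],[0.8,0,0,0,0,0,0],[0.8,0,0,0,0,0,0],[0.8,0,0,0,0,0,0]]' 60
python3 - <<'E'
from h import *
delta([0.5144,.4158,0.217],14)
d=cap('side','side28.png')
Q=cutter(d,'green'); Q=Q[Q[:,1]>.08];print(*fitc(Q) if len(Q)>10 else [len(Q)])
crop(d,230,130,120,100,'s28c.png',6)
E
```

```text
clock: 39.1
position: [0.5097, 0.3961, 0.3863]
tool_rot: [-1.367, 1.568, -2.846]
ft_force: [-0.7, -0.2, -0.4]
finger_gap: 0.151
clock: 39.6
position: [0.5142, 0.4146, 0.3879]
tool_rot: [-1.025, 1.569, -2.354]
ft_force: [0.1, -0.3, -0.9]
finger_gap: 0.154
from [0.5142 0.4146 0.3879] yaw 13.82 xaxis [-0.0009 -0.0009 -1.    ] shift cm [17.09    0.0698 -0.1209] rv [-0.0031  0.0007  0.0011] F [ 0.0721 -0.2551 -0.9054] gap 0.15403951282333367 t 39.6
[0.459  0.4065] 101.04228042382331 0.03897080730802612 [0.0013 0.0124] 0.1234162902845319 11
```

View pics/s28c.png

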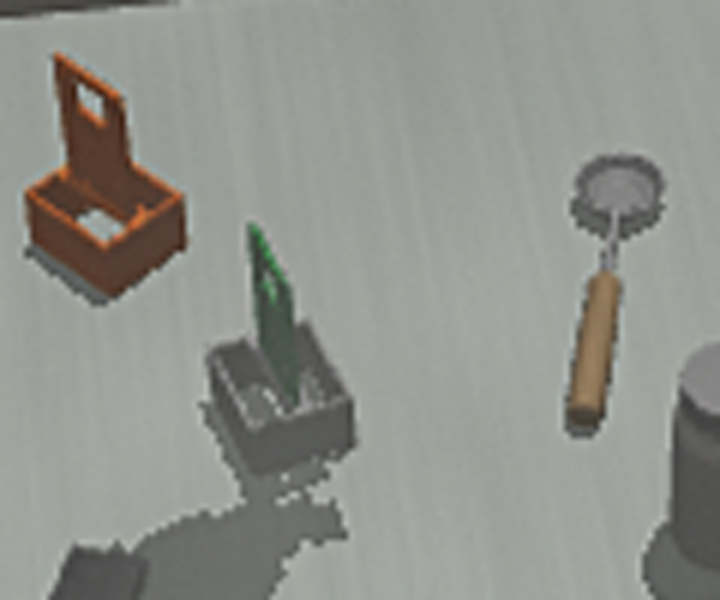

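```bash
python3 -m crank '[[0.8,1.5,0.05,-0.1,0,0,0],[0.8,3,0,0,0,0,0],[0.8,3,0,0,0,0,0],[0.8,3,0,0,0,0,0],[0.8,3,0,0,0,0,0],[0.8,2.2,0,0,0,0,0],[0.8,1.4,0,0,0,0,0],[0.8,0,0,0,0,0,0],[0.8,0,0,0,0,0,0]]' 60
python3 - <<'E'
from h import *
delta([0.461,.4025,0.2165],14)
d=cap('side','s29.png'); crop(d,250,140,80,90,'s29c.png',6)
o,p,R=pose(); a=np.radians(14); hx=np.array([np.cos(a),np.sin(a),0])
for nm,q in(('seat',p+[0,0,-.1205]),('tip',p-.024*hx+[0,0,-.1125]),('hole',np.array([.461,.4025,.1]))):
    u,_=cv2.projectPoints(q[None],d['rvec'],d['tvec'],d['intrinsics'],None); print(nm,u.ravel(),(u.ravel()-[250,140])*6)
E
```

```text
clock: 40.4
position: [0.5144, 0.4155, 0.2176]
tool_rot: [-1.009, 1.57, -2.337]
ft_force: [-0.2, 1.1, -1.4]
finger_gap: 0.155
from [0.5144 0.4155 0.2176] yaw 13.9 xaxis [-0.0007 -0.0007 -1.    ] shift cm [ 0.1192 -5.4959 -0.0195] rv [-0.0018  0.0005  0.0009] F [-0.2498  1.0813 -1.3557] gap 0.15512377656116008 t 40.4
seat [292.8062 172.5438] [256.8372 195.2631]
tip [285.1347 172.7366] [210.8083 196.4196]
hole [275.3472 177.1995] [152.0829 223.1973]
```

View pics/s29c.png

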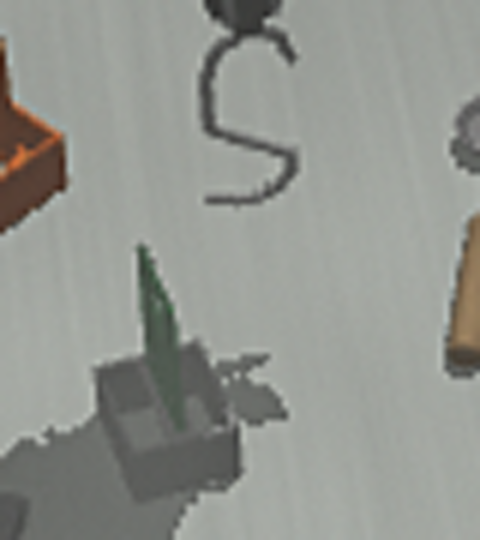

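```bash
python3 -m crank '[[0.8,0,0,0,0,0,0],[0.8,0,0,0,0,0,0],[0.8,0,0,0,0,0,0],[0.8,0,0,0,0,0,0],[0.8,0,0,0,0,0,0]]' 60
python3 - <<'E'
from h import *
for n in('top','side'):
    d=cap(n,n+'30.png')
    hsv=cv2.cvtColor(d['color'],cv2.COLOR_RGB2HSV).astype(int)
    P=cloud(d); m=(hsv[...,0]>45)&(hsv[...,0]<85)&(hsv[...,1]>50)&(P[...,2]>.045)&(P[...,2]<.13)&(P[...,1]>.25)&(P[...,1]<.5)&(P[...,0]>.35)&(P[...,0]<.6)
    print(n,m.sum(), *(fitc(P[m]) if m.sum()>5 else []))
d=load('top'); crop(d,190,250,100,75,'t30c.png',7)
d=load('side'); crop(d,240,150,80,80,'s30c.png',7)
E
```

```text
clock: 40.87
position: [0.5144, 0.4162, 0.2183]
tool_rot: [1.882, 1.57, 0.555]
ft_force: [-0.3, 0.3, -1.7]
finger_gap: 0.155
top 0
side 10 [0.4579 0.3418] 102.94735546395188 0.03647304625874406 [0.0007 0.0131] 0.11910506913789556 10
```

View pics/t30c.png

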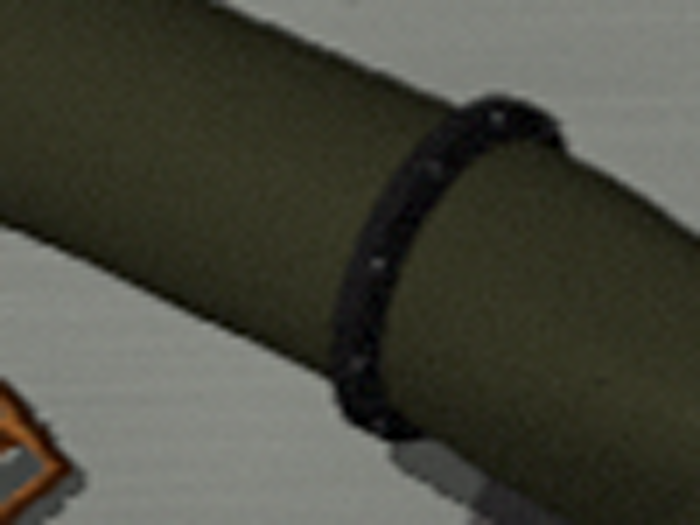

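View pics/s30c.png

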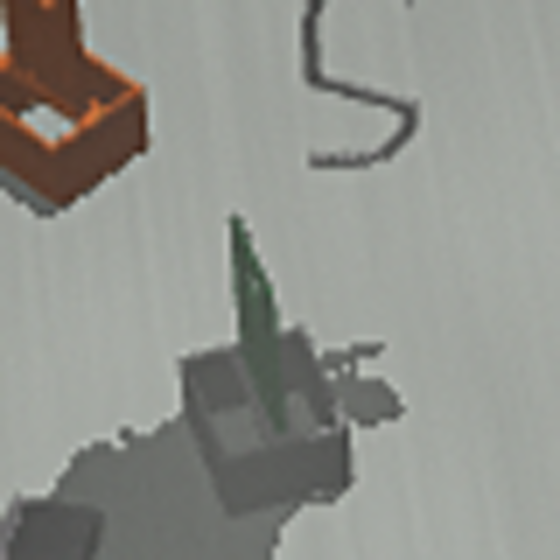

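```bash
python3 -m crank '[[0.8,-2,0,0,0,0,0],[0.8,-3,0,0,0,0,0],[0.8,-4,0,0,0,0,0],[0.8,-4,0,0,0,0,0],[0.8,-4,0,0,0,0,0],[0.8,0,0,4,0,0,0],[0.8,0,0,4,0,0,0],[0.8,0,0,4,0,0,0],[0.8,0,0,4,0,0,0],[0.8,0,0,4,0,0,0],[0.8,0,0,4,0,0,0],[0.8,0,0,0,0,0,0]]' 60
python3 - <<'E'
from h import *
for n in('top','side'):
    d=cap(n,n+'31.png')
    Q=cutter(d,'green'); Q=Q[Q[:,1]>.2] if len(Q) else Q; print(n,*(fitc(Q) if len(Q)>10 else [len(Q)]))
delta([0.5144,.3688,0.385],14)
d=load('top'); crop(d,190,250,100,75,'t31c.png',7)
E
```

```text
clock: 41.97
position: [0.5761, 0.1728, 0.3872]
tool_rot: [-0.039, 1.565, -1.379]
ft_force: [1.3, -0.7, -0.8]
finger_gap: 0.153
top [0.4593 0.3432] 101.84375117308942 0.047214656470639174 [0.0009 0.0143] 0.12359666587096194 49
side [0.4567 0.3493] 102.25635266280429 0.04363522502710743 [0.0005 0.0144] 0.11976120542731168 11
from [0.5731 0.1807 0.3877] yaw 13.7 xaxis [-0.0001 -0.0006 -1.    ] shift cm [  0.2565  -1.2481 -19.6671] rv [-0.0052  0.0005  0.0002] F [-0.0071  1.0638 -1.2686] gap 0.1536053645020471 t 42.0667
```

View pics/t31c.png

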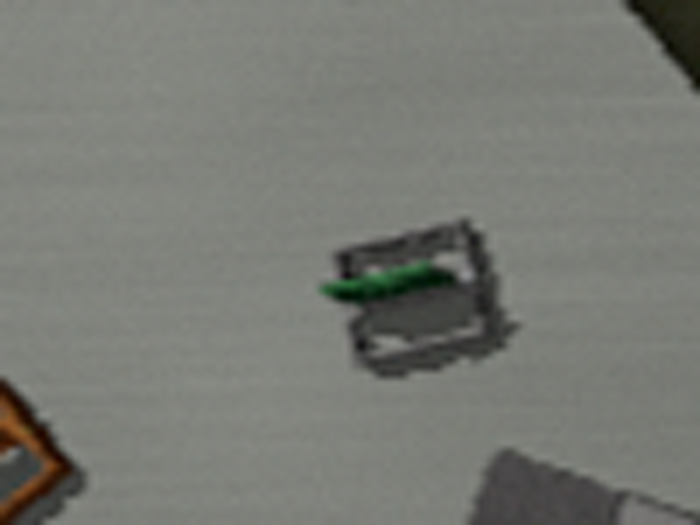

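```bash
python3 -m crank '[[0.8,0,-0.3,-2,0,0,0],[0.8,0,-0.3,-3.4,0,0,0],[0.8,0,-0.3,-3.5,0,0,0],[0.8,0,-0.3,-3.5,0,0,0],[0.8,0,-0.3,-3.5,0,0,0],[0.8,0,-0.3,-2.5,0,0,0],[0.8,0,0,0,0.03,0,0],[0.8,0,0,0,0,0,0],[0.8,0,0,0,0,0,0],[0.8,0,0,0,0,0,0]]' 60
python3 - <<'E'
from h import *
delta([0.5121,.3554,0.2165],12)
E
```

```text
clock: 42.9
position: [0.5105, 0.3573, 0.3878]
tool_rot: [0.285, 1.57, -1.071]
ft_force: [-0.3, 0.2, -1.9]
finger_gap: 0.151
from [0.5105 0.3573 0.3878] yaw 12.29 xaxis [ 0.0002 -0.0003 -1.    ] shift cm [17.1274  0.1186  0.2126] rv [ 0.0051  0.0004 -0.0001] F [-0.3001  0.2223 -1.884 ] gap 0.15109262309266003 t 42.9
```

```bash
python3 -m crank '[[0.8,1.5,0.1,0.2,0,0,0],[0.8,3,0,0,0,0,0],[0.8,3,0,0,0,0,0],[0.8,3,0,0,0,0,0],[0.8,3,0,0,0,0,0],[0.8,2.2,0,0,0,0,0],[0.8,1.4,0,0,0,0,0],[0.8,0,0,0,0,0,0],[0.8,0,0,0,0,0,0]]' 60
python3 - <<'E'
from h import *
delta([0.4583,.344,0.2165],12)
d=cap('side','s32.png'); crop(d,250,150,80,90,'s32c.png',6)
o,p,R=pose(); a=np.radians(12); hx=np.array([np.cos(a),np.sin(a),0])
for nm,q in(('seat',p+[0,0,-.1205]),('tip',p-.024*hx+[0,0,-.1125]),('hole',np.array([.4583,.344,.1]))):
    u,_=cv2.projectPoints(q[None],d['rvec'],d['tvec'],d['intrinsics'],None); print(nm,u.ravel(),(u.ravel()-[250,150])*6)
E
```

```text
clock: 43.65
position: [0.5123, 0.3547, 0.2166]
tool_rot: [-1.128, 1.57, -2.486]
ft_force: [-0.8, 0.2, 0.5]
finger_gap: 0.15
from [0.5123 0.3547 0.2166] yaw 12.19 xaxis [-0.0008 -0.0006 -1.    ] shift cm [ 0.0185 -5.5016 -0.0929] rv [0.0034 0.0004 0.0009] F [-0.787   0.2213  0.4984] gap 0.1499071690268538 t 43.65
seat [294.5595 187.1125] [267.3568 222.6749]
tip [286.6352 187.2231] [219.8111 223.3389]
hole [276.4529 191.2101] [158.7175 247.2608]
```

View pics/s32c.png

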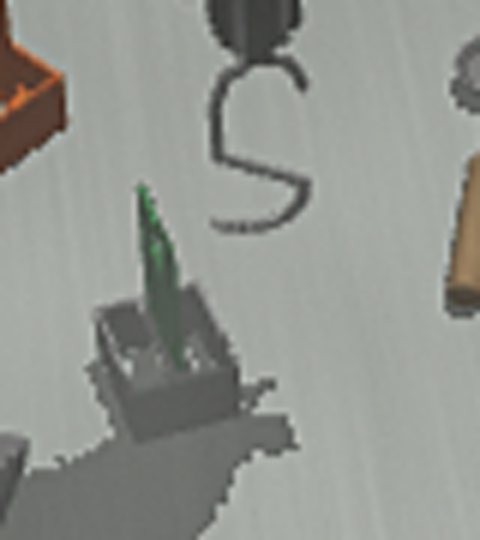

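```bash
python3 -m crank '[[0.8,0,-0.8,-0.05,0,0,0],[0.8,0,-0.8,-0.04,0,0,0],[0.8,0,-0.8,0,0,0,0],[0.8,0,0,0,0,0,0],[0.8,0,-0.6,0,0,0,0],[0.8,0,-0.6,0,0,0,0],[0.8,0,-0.6,0,0,0,0],[0.8,0,0,0,0,0,0],[0.8,0,0,0,0,0,0]]' 60
python3 - <<'E'
from h import *
delta([0.4583,.344,0.2165],12)
d=cap('side','s33.png'); crop(d,250,150,80,90,'s33c.png',6)
E
```

```text
clock: 44.45
position: [0.4703, 0.3476, 0.217]
tool_rot: [1.317, 1.57, -0.039]
ft_force: [-0.5, 0.1, -0.4]
finger_gap: 0.151
from [0.4703 0.3476 0.217 ] yaw 12.28 xaxis [ 0.0003 -0.     -1.    ] shift cm [ 0.0464 -1.2507  0.0993] rv [ 0.0049  0.0001 -0.0003] F [-0.4614  0.0906 -0.4322] gap 0.15126665753492421 t 44.45
```

View pics/s33c.png

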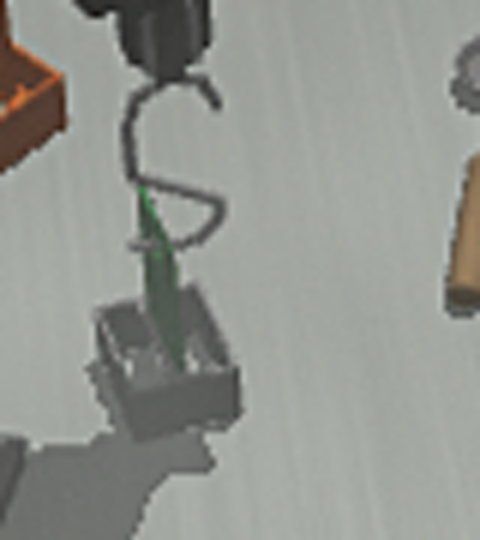

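The tip emerges at (133,245), left of the green plate. Finish and lift.

```bash
python3 -m crank '[[0.8,0,-0.6,0.05,0,0,0],[0.8,0,-0.6,0.05,0,0,0],[0.8,0,-0.05,0,0,0,0],[0.8,0,0,0,0,0,0],[0.8,-0.4,0,0,0,0,0],[0.8,-0.4,0,0,0,0,0],[0.8,-0.4,0,0,0,0,0],[0.8,-0.4,0,0,0,0,0],[0.8,-0.8,0,0,0,0,0],[0.8,-0.8,0,0,0,0,0],[0.8,0,0,0,0,0,0],[0.8,0,0,0,0,0,0]]' 80
python3 - <<'E'
from h import *
delta([0.4583,.344,0.40],12)
d=cap('side','s34.png'); crop(d,250,130,80,100,'s34c.png',6)
E
```

```text
clock: 45.5
position: [0.4587, 0.3443, 0.2494]
tool_rot: [1.994, 1.57, 0.637]
ft_force: [0.5, -0.0, -2.8]
finger_gap: 0.146
from [0.4587 0.3443 0.2494] yaw 12.26 xaxis [ 0.001   0.0007 -1.    ] shift cm [-15.0552  -0.0294   0.0109] rv [ 0.0045 -0.0005 -0.0011] F [ 0.511  -0.0198 -2.7677] gap 0.14581323422539866 t 45.5
```

View pics/s34c.png

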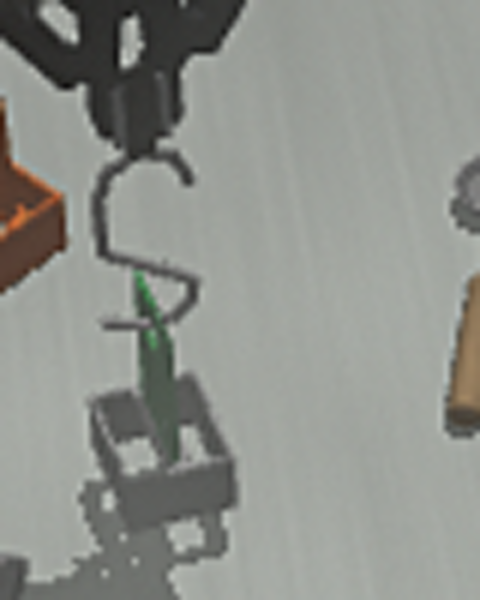

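```bash
python3 -m crank '[[0.8,-0.8,0,0,0,0,0],[0.8,-1.2,0,0,0,0,0],[0.8,-1.5,0,0,0,0,0],[0.8,-1.7,0,0,0,0,0],[0.8,-1.7,0,0,0,0,0],[0.8,-1.7,0,0,0,0,0],[0.8,-1.7,0,0,0,0,0],[0.8,-1.7,0,0,0,0,0],[0.8,-1.5,0,0,0,0,0],[0.8,-0.8,0,0,0,0,0],[0.8,-0.3,0,0,0,0,0],[0.8,0,0,0,0,0,0]]' 80
python3 -m crank '[[0.8,0,0,0,0.01,0,0],[0.8,0,0,0,0.02,0,0],[0.8,0,0,0,0.03,0,0],[0.8,0,0,0,0.03,0,0],[0.8,0,0,0,0.02,0,0],[0.8,0,0,0,0.01,0,0],[0.8,0,0,0,0,0,0]]' 80
python3 - <<'E'
from h import *
delta([0.4818,-.0617,0.40],5.1)
E
```

```text
clock: 46.55
position: [0.4585, 0.3442, 0.3951]
tool_rot: [2.045, 1.57, 0.688]
ft_force: [1.0, 0.2, -3.3]
finger_gap: 0.15
clock: 47.13
position: [0.4585, 0.3439, 0.3944]
tool_rot: [-0.91, 1.57, -2.387]
ft_force: [-0.6, -0.7, -3.3]
finger_gap: 0.15
from [0.4585 0.3439 0.3944] yaw 5.35 xaxis [-0.0005 -0.0004 -1.    ] shift cm [-0.5421 -1.4615 40.6027] rv [0.0044 0.0004 0.0005] F [-0.6086 -0.7061 -3.2912] gap 0.14972259851628078 t 47.1333
```

```bash
python3 -m crank '[[0.8,0,0,0.3,0.004,0,0],[0.8,0,-0.1,0.7,0,0,0],[0.8,0,-0.2,1.1,0,0,0],[0.8,0,-0.2,1.5,0,0,0],[0.8,0,-0.2,1.9,0,0,0],[0.8,0,-0.2,2.2,0,0,0],[0.8,0,-0.2,2.4,0,0,0],[0.8,0,-0.2,2.4,0,0,0],[0.8,0,-0.1,2.4,0,0,0],[0.8,0,-0.06,2.4,0,0,0],[0.8,0,0,2.4,0,0,0],[0.8,0,0,2.4,0,0,0]]' 80
python3 -m crank '[[0.8,0,0,2.4,0,0,0],[0.8,0,0,2.4,0,0,0],[0.8,0,0,2.4,0,0,0],[0.8,0,0,2.4,0,0,0],[0.8,0,0,2.2,0,0,0],[0.8,0,0,1.9,0,0,0],[0.8,0,0,1.5,0,0,0],[0.8,0,0,1.2,0,0,0],[0.8,0,0,0.9,0,0,0],[0.8,0,0,0.6,0,0,0],[0.8,0,0,0.4,0,0,0],[0.8,0,0,0.2,0,0,0]]' 80
python3 -m crank '[[0.8,0,0,0,0,0,0],[0.8,0,0,0,0,0,0],[0.8,0,0,0,0,0,0],[0.8,0,0,0,0,0,0]]' 80
python3 - <<'E'
from h import *
delta([0.4818,-.0617,0.306],5.1)
d=cap('side','s35.png'); crop(d,250,170,150,190,'s35c.png',3)
E
```

```text
clock: 48.13
position: [0.4635, 0.1209, 0.395]
tool_rot: [0.778, 1.57, -0.703]
ft_force: [-0.2, -1.0, -2.9]
finger_gap: 0.151
clock: 49.13
position: [0.4804, -0.0617, 0.3948]
tool_rot: [-2.989, 1.571, 1.814]
ft_force: [0.5, -0.5, -3.8]
finger_gap: 0.151
clock: 49.47
position: [0.4805, -0.061, 0.3949]
tool_rot: [2.267, 1.571, 0.787]
ft_force: [0.2, -0.2, -3.3]
finger_gap: 0.15
from [ 0.4805 -0.061   0.3949] yaw 5.22 xaxis [ 0.0001  0.0001 -1.    ] shift cm [8.8863 0.1253 0.0811] rv [ 0.0021 -0.0001 -0.0001] F [ 0.2175 -0.1662 -3.2941] gap 0.1503882513755968 t 49.4667
```

View pics/s35c.png

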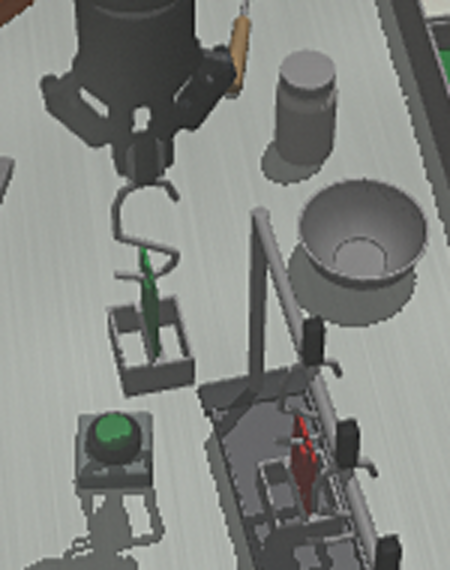

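```bash
python3 -m crank '[[0.8,0.4,0.1,0.05,0,0,0],[0.8,0.8,0,0.03,0,0,0],[0.8,1.2,0,0,0,0,0],[0.8,1.3,0,0,0,0,0],[0.8,1.3,0,0,0,0,0],[0.8,1.3,0,0,0,0,0],[0.8,1.1,0,0,0,0,0],[0.8,0.7,0,0,0,0,0],[0.8,0.5,0,0,0,0,0],[0.8,0.2,0,0,0,0,0],[0.8,0,0,0,0,0,0],[0.8,0,0,0,0,0,0]]' 80
python3 - <<'E'
from h import *
delta([0.5814,-.0528,0.306],5.1)
E
```

```text
clock: 50.52
position: [0.4818, -0.0623, 0.3071]
tool_rot: [1.563, 1.57, 0.082]
ft_force: [-0.5, -0.2, -1.9]
finger_gap: 0.148
from [ 0.4818 -0.0623  0.3071] yaw 5.16 xaxis [ 0.0006  0.0001 -1.    ] shift cm [ 0.1185 10.0048 -0.0514] rv [ 0.001   0.     -0.0006] F [-0.5078 -0.2334 -1.9498] gap 0.14822938063003713 t 50.5167
```

```bash
python3 -m crank '[[0.8,0,0.3,-0.05,0,0,0],[0.8,0,0.7,0,0,0,0],[0.8,0,1.1,0,0,0,0],[0.8,0,1.3,0,0,0,0],[0.8,0,1.4,0,0,0,0],[0.8,0,1.4,0,0,0,0],[0.8,0,1.3,0,0,0,0],[0.8,0,1.1,0,0,0,0],[0.8,0,0.8,0,0,0,0],[0.8,0,0.4,0,0,0,0],[0.8,0,0.2,0,0,0,0],[0.8,0,0,0,0,0,0]]' 80
python3 -m crank '[[0.8,0,0,0,0,0,0],[0.8,0,0,0,0,0,0],[0.8,0,0,0,0,0,0]]' 80
python3 - <<'E'
from h import *
delta([0.5814,-.0528,0.267],5.1)
d=cap('side','s36.png'); crop(d,280,170,140,190,'s36c.png',3)
E
```

```text
clock: 51.52
position: [0.5814, -0.0527, 0.3066]
tool_rot: [-2.454, 1.57, 2.348]
ft_force: [0.3, 0.7, -3.0]
finger_gap: 0.153
clock: 51.77
position: [0.5807, -0.0531, 0.307]
tool_rot: [0.207, 1.57, -1.274]
ft_force: [-0.8, -0.5, -2.6]
finger_gap: 0.147
from [ 0.5807 -0.0531  0.307 ] yaw 5.14 xaxis [ 0.0001 -0.0004 -1.    ] shift cm [ 4.0032  0.0686 -0.0232] rv [ 0.0008  0.0005 -0.0001] F [-0.7805 -0.5255 -2.5703] gap 0.14688011429482167 t 51.7667
```

View pics/s36c.png

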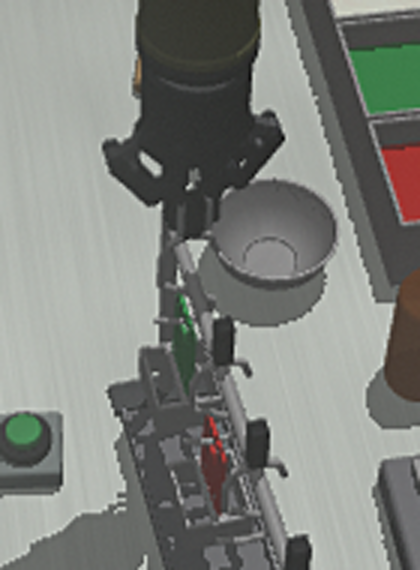

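```bash
python3 -m crank '[[0.8,0.3,0.04,0,0,0,0],[0.8,0.6,0.03,0,0,0,0],[0.8,0.7,0,0,0,0,0],[0.8,0.7,0,0,0,0,0],[0.8,0.6,0,0,0,0,0],[0.8,0.5,0,0,0,0,0],[0.8,0.3,0,0,0,0,0],[0.8,0.3,0,0,0,0,0],[0.8,0.1,0,0,0,0,0],[0.8,0,0,0,0,0,0],[0.8,0,0,0,0,0,0]]' 80
python3 - <<'E'
from h import *
delta([0.5814,-.0528,0.267],5.1)
E
```

```text
clock: 52.73
position: [0.5819, -0.0528, 0.2674]
tool_rot: [0.995, 1.569, -0.487]
ft_force: [-4.6, -0.1, 8.2]
finger_gap: 0.149
from [ 0.5819 -0.0528  0.2674] yaw 5.14 xaxis [ 0.0015 -0.0008 -1.    ] shift cm [ 0.0386 -0.0511 -0.0067] rv [ 0.0007  0.0009 -0.0015] F [-4.6032 -0.0807  8.2297] gap 0.14872076432546893 t 52.7333
```

Resting on the bar; release and retreat.

```bash
python3 -m crank '[[0.8,-0.1,-0.03,0,0,0,0],[2,0,0,0,0,0,0],[2.5,0,0,0,0,0,0],[3,0,0,0,0,0,0],[4,0,0,0,0,0,0],[5,0,0,0,0,0,0],[5,0,0,0,0,0,0],[5,-1,0,0,0,0,0],[5,-2,0,0,0,0,0],[5,-2,0,0,0,0,0],[5,-2,0,0,0,0,0],[5,-1,0,0,0,0,0]]' 60
python3 -m crank '[[5,-1,-1,0,0,0,0],[5,0,-3,0,0,0,0],[5,0,-3,0,0,0,0],[5,0,-3,0,0,0,0],[3,0,-3,0,0,0,0],[1,0,0,0,0,0,0],[0,0,0,0,0,0,0],[0,0,0,0,0,0,0],[0,0,0,0,0,0,0],[0,0,0,0,0,0,0]]' 60
python3 - <<'E'
from h import *
delta([0.4447,-.044,0.36],5.1)
d=cap('side','s37.png'); crop(d,255,190,160,240,'s37c.png',3)
d=cap('top','t37.png'); crop(d,330,200,160,90,'t37c.png',5)
E
```

```text
clock: 53.73
position: [0.5822, -0.0525, 0.35]
tool_rot: [1.514, 1.567, 0.034]
ft_force: [0.8, 1.0, 0.1]
finger_gap: 0.583
clock: 54.57
position: [0.4528, -0.0643, 0.3565]
tool_rot: [-3.028, 1.57, 1.775]
ft_force: [0.9, 0.5, 0.3]
finger_gap: -0.001
from [ 0.4528 -0.0643  0.3565] yaw 5.19 xaxis [-0.0002  0.001  -1.    ] shift cm [-0.3481 -0.6193 -2.0997] rv [ 0.0015 -0.001   0.0001] F [0.945  0.5426 0.2822] gap -0.0009721545840203585 t 54.5667
```

View pics/s37c.png

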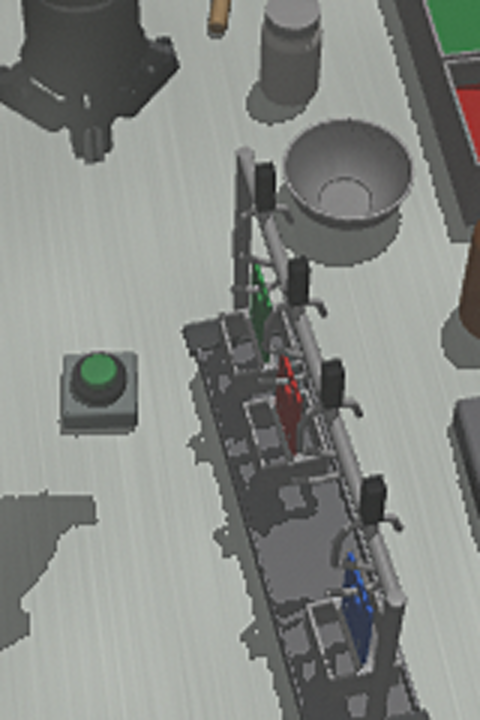

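View pics/t37c.png

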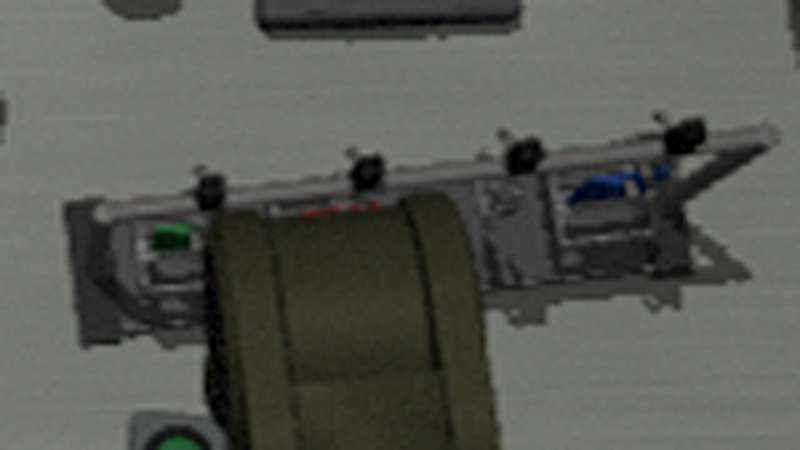

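```bash
python3 - <<'E'
from h import *
rm=np.array([.592,-.187,.245]); a=np.radians(5.1); X=np.array([np.cos(a),np.sin(a),0]);Y=np.array([-np.sin(a),np.cos(a),0])
d=load('side'); P=cloud(d); hsv=cv2.cvtColor(d['color'],cv2.COLOR_RGB2HSV).astype(int);H=hsv[...,0]
B=(P[...,0]>.5)&(P[...,0]<.66)&(P[...,1]>-.4)&(P[...,1]<0.02)&(P[...,2]>.05)
for c,m in(('red',(H<5)|(H>172)),('green',(H>45)&(H<85)),('blue',(H>105)&(H<130))):
    q=P[m&B&(hsv[...,1]>80)]-rm; print(c,len(q),'x',np.percentile(q@X,[2,50,98]),'y',np.percentile(q@Y,[2,50,98]),'ztop',q[:,2].max())
m=(P[...,2]>.257)&(P[...,2]<.32)&(d['color'].max(2)<60)&B
k,l,st,ce=cv2.connectedComponentsWithStats(m.astype('uint8'))
for i in range(1,k):
    if st[i,4]>8: q=P[l==i]-rm; print('grip',(q@X).min(),(q@X).max(),(q@Y).mean(),q[:,2].max())
for n in('top','side'):
    d=load(n); P=cloud(d); hsv=cv2.cvtColor(d['color'],cv2.COLOR_RGB2HSV).astype(int)
    m=(hsv[...,0]>20)&(hsv[...,0]<34)&(hsv[...,1]>140)&(hsv[...,2]>60); k,l,st,ce=cv2.connectedComponentsWithStats(m.astype('uint8'))
    print(n,'yellow',[(ce[i].round(),st[i,4]) for i in range(1,k) if st[i,4]>6])
# button
d=load('side'); P=cloud(d);hsv=cv2.cvtColor(d['color'],cv2.COLOR_RGB2HSV)
m=(hsv[...,0]>45)&(hsv[...,0]<80)&(hsv[...,1]>100)&(P[...,0]<.5)&(P[...,0]>.4)&(abs(P[...,1]+.04)<.03); q=P[m]; print('btn',len(q),np.median(q,0),q.min(0),q.max(0))
E
```

```text
red 126 x [-0.0036 -0.0023  0.0017] y [0.0213 0.0417 0.0706] ztop -0.0830538795310217
green 26 x [-0.0015  0.0006  0.0029] y [0.1141 0.1382 0.1534] ztop -0.08393219362961632
blue 140 x [-0.0019 -0.0004  0.0029] y [-0.1604 -0.1413 -0.1117] ztop -0.08318912720617133
grip -0.007705963830749265 0.0068242918332592824 0.13332593229483022 0.058281479185681384
grip -0.006789192509656396 0.007138036050792934 0.042989656548424654 0.060305679797745204
grip -0.00783027434435155 0.0058590458129096695 -0.04658358154088663 0.059690984545873293
grip -0.007873540554750386 0.006819034851004308 -0.13950680951245872 0.060554384941646666
top yellow [(array([181., 170.]), np.int32(981))]
side yellow [(array([396., 136.]), np.int32(515))]
btn 88 [ 0.4438 -0.0411  0.048 ] [ 0.4296 -0.0571  0.0401] [ 0.4579 -0.0252  0.0552]
```

```bash
python3 -m crank '[[0,0,-0.7,-1.2,0,0,0],[0,0,0,-1.1,0,0,0],[0,3,0,0,0,0,0],[0,4,0,0,0,0,0],[0,4,0,0,0,0,0],[0,4,0,0,0,0,0],[0,4,0,0,0,0,0],[0,4,0,0,0,0,0],[0,3,0,0,0,0,0],[0,2,0,0,0,0,0],[0,0,0,0,0,0,0],[0,0,0,0,0,0,0]]' 60
python3 - <<'E'
from h import *
delta([0.4442,-.042,0.048],5.1)
d=cap('side','s38.png'); crop(d,250,270,80,80,'s38c.png',6)
E
```

```text
clock: 55.67
position: [0.4426, -0.0409, 0.0767]
tool_rot: [-2.107, 1.569, 2.697]
ft_force: [-0.5, -0.4, 0.4]
finger_gap: -0.003
from [ 0.4426 -0.0409  0.0767] yaw 5.25 xaxis [-0.0018  0.0009 -1.    ] shift cm [2.8658 0.1572 0.1236] rv [ 0.0027 -0.001   0.0018] F [-0.4565 -0.4248  0.4446] gap -0.002842426846535621 t 55.6667
```

View pics/s38c.png

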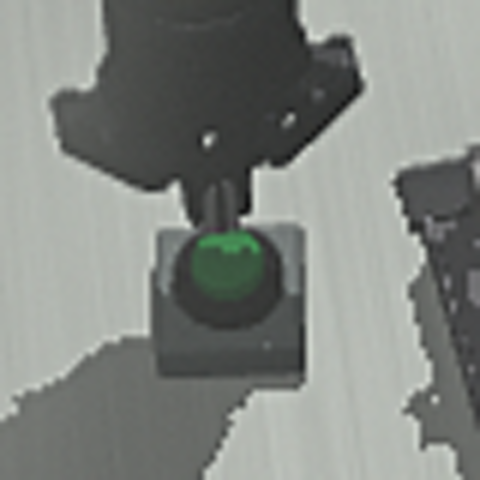

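```bash
python3 -m crank '[[0,0.8,0.15,0.12,0,0,0],[0,0.8,0,0,0,0,0],[0,0.6,0,0,0,0,0],[0,0.3,0,0,0,0,0],[0,0,0,0,0,0,0]]' 60
python3 -m crank '[[0,0.3,0,0,0,0,0],[0,0,0,0,0,0,0],[0,0,0,0,0,0,0]]' 60
```

```text
clock: 56.13
position: [0.4442, -0.0434, 0.0513]
tool_rot: [-1.657, 1.57, -3.138]
ft_force: [-0.2, -0.4, 0.3]
finger_gap: -0.001
clock: 56.38
position: [0.4446, -0.0433, 0.0488]
tool_rot: [-2.166, 1.571, 2.636]
ft_force: [-0.2, -0.9, 0.5]
finger_gap: 0.001
```

```bash
for i in 1 2 3 4; do :; done; python3 -m crank '[[0,0.2,0,0,0,0,0],[0,0.2,0,0,0,0,0],[0,0,0,0,0,0,0]]' 60
python3 -m crank '[[0,0.2,0,0,0,0,0],[0,0,0,0,0,0,0]]' 60
python3 -m crank '[[0,0.2,0,0,0,0,0],[0,0,0,0,0,0,0]]' 60
```

```text
clock: 56.63
position: [0.4448, -0.0433, 0.0447]
tool_rot: [1.549, 1.57, 0.068]
ft_force: [0.1, -1.4, 4.4]
finger_gap: 0.002
clock: 56.8
position: [0.4448, -0.0433, 0.0427]
tool_rot: [1.528, 1.57, 0.047]
ft_force: [-0.3, 0.5, 4.5]
finger_gap: -0.001
clock: 56.97
position: [0.4449, -0.0433, 0.0418]
tool_rot: [0.709, 1.569, -0.771]
ft_force: [-5.2, -0.4, 20.4]
finger_gap: -0.001
```

```bash
python3 -m crank '[[0,0,0,0,0,0,0],[0,0,0,0,0,0,0],[0,-1,0,0,0,0,0],[0,-2,0,0,0,0,0],[0,-3,0,0,0,0,0],[0,-4,0,0,0,0,0],[0,-4,0,0,0,0,0],[0,-4,0,0,0,0,0],[0,-4,-1,0,0,0,0],[0,-2,-3,-3,0,0,0],[0,0,-3,-3,0,0,0],[0,0,-2,-2,0,0,0]]' 60
python3 -m crank '[[0,0,0,0,0,0,0],[0,0,0,0,0,0,0],[0,0,0,0,0,0,0],[0,0,0,0,0,0,0]]' 60
python3 - <<'E'
from h import *
d=cap('side','s40.png'); print(robot.get_obs()['ft_force'])
d2=d; P=cloud(d);hsv=cv2.cvtColor(d['color'],cv2.COLOR_RGB2HSV)
m=(hsv[...,0]>45)&(hsv[...,0]<80)&(hsv[...,1]>100)&(P[...,0]<.5)&(P[...,0]>.4)&(abs(P[...,1]+.04)<.03); q=P[m]; print('btn',len(q),np.median(q,0))
E
```

```text
clock: 57.97
position: [0.3501, 0.0266, 0.2792]
tool_rot: [0.966, 1.569, -0.514]
ft_force: [-0.7, 0.3, -0.3]
finger_gap: -0.004
clock: 58.3
position: [0.3526, 0.0241, 0.2784]
tool_rot: [-3.034, 1.57, 1.768]
ft_force: [0.3, 0.3, 1.2]
finger_gap: -0.007
[ 0.5078  0.2546 -0.6864]
btn 87 [ 0.4438 -0.0407  0.0479]
```

View pics/s40.png

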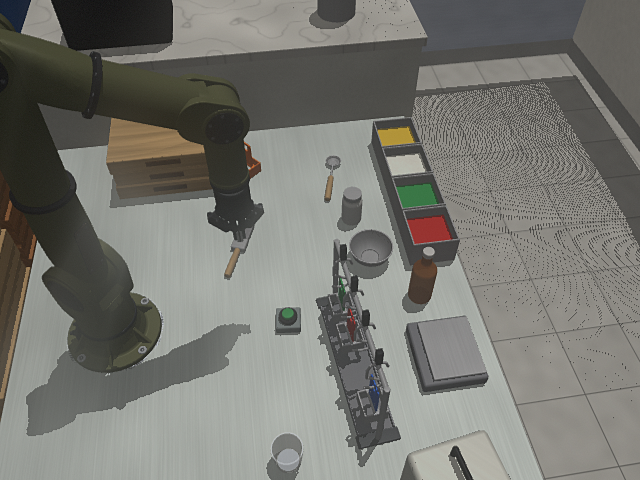

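The green, red and blue cutters hang at (340,288), (351,325) and (376,390). The button at (288,314) is back up, the bystanders are in place and the gripper is clear.

```bash
python3 -c "
from h import *
print(robot.finish_job())"
```

```text
the job is handed in; nothing more can be done
None
```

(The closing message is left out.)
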